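Lap the last two ash strips on a sloping scatter panel

TASK

On the sloping easel an acoustic panel is being clad in lapped ash strips, and the top strip has slipped down and lies askew. First slide it back up the slope until its lower edge lies straight along the pencil line on the fixed strip below, then lay the last strip, now waiting on the two stickers, above it, lapped over it with its lower edge straight along the pencil line on that strip and its ends in line with the others. Let go of both strips, and leave the other things on the bench where they are.

Things in the scene. Friction and masses are not known exactly. Their poses are not given: they have to be found in the camera images.
- panel: the panel on its easel, fixed to the bench, origin on the bench under its middle; +x is up the slope. Dark grey painted board 250 mm wide (y), 222 mm long in x, rising at 20 degrees: its face is 34 mm above the bench at the low edge (x = -111 mm), 115 mm at the high edge. Two ash strips are already fixed on it in lapped courses, alike in size to the loose ones and centred on y = 0
- panel_line (a point): middle of the pencil line across the upper face of the upper fixed strip, 44 mm up from that strip's lower edge: here the lower edge of the slipped strip belongs. Hidden under the slipped strip at first. Axes as the panel's. Every laid strip slopes at 9.7 degrees (lower edge on the strip below, upper edge on the board), lower edge towards the panel's -x
- panel_seat (a point): where the middle (of length, width and thickness) of the slipped strip is when it lies right on its line; axes as the panel's
- lower_strip: the slipped strip: a plain flat ash strip, 66 mm wide (x), 200 mm long (y), 8 mm thick (z), about 75 g; origin at the centre of its underside. +x edge up the slope. It lies on the upper fixed strip, 12 to 30 mm too low along the slope and up to 7 degrees askew, within 4 mm sideways, held by friction only
- lower_strip_mid (a point): the middle of the slipped strip (of length, width and thickness), 4 mm above its origin along its z
- lower_strip_line (a point): middle of the pencil line across the slipped strip's upper face, 44 mm up from its lower edge: here the lower edge of the last strip belongs. Axes as the slipped strip's
- upper_strip: the last strip: a plain flat ash strip, 66 mm wide (x), 200 mm long (y), 8 mm thick (z), about 75 g; origin at the centre of its underside. It lies level on two stickers, underside 22 mm above the bench. Laid, it slopes like the others, its middle 44 mm up the slope (slipped strip's x) and 8 mm higher (its z) than the slipped strip's middle. Its two long edges are alike; either may be the lower
- upper_strip_mid (a point): the middle of the last strip (of length, width and thickness), 4 mm above its origin along its z
- stickers: two ash sticks fixed on the bench, each 18 mm wide (x), 110 mm long (y), 22 mm high, centres at x = -65 and +65 mm, that carry the last strip near its ends; origin on the bench midway. The strip's length lies within 0.1 rad of the stickers' x; between the sticks its long edges are free
- microphone: a matte gold side-address microphone, 52 mm across and 153 mm tall, standing; a bystander, origin under its middle
- stand_foot: a grey rubber stand foot, 72 mm across, 28 mm tall; a bystander, origin under its middle
- elbow_adaptor: a chrome elbow adaptor, 48 mm tall, arm 36 mm long along its +x; a bystander, origin under its middle
- capsule_cap: a blue plastic capsule cap, 54 mm across, 36 mm tall; a bystander, origin under its middle
- shock_mount: a black steel shock mount, 92 mm across, 54 mm tall, with a stub 72 mm out along its +x; a bystander, origin under its middle
- try_square: a carpenter's try square lying flat: stock 90 mm along y and 14 mm high, steel blade out to 135 mm along +x; a bystander, origin under its middle
- tape_measure: a grey tape measure, 64 by 34 mm, 52 mm tall; a bystander, origin under its middle
- glue_bottle: a white glue bottle, 54 mm across, 135 mm tall; a bystander, origin under its middle
Things that resemble listed ones, but are neither listed nor needed, are in the scene too. What is shaped like the upper_strip but grey or white is not meant.

How it is judged:
By the outcome, as a careful person would: the job done as asked, in the order asked, and still so for the second after the job is handed in, with the robot touching nothing.
It also fails if it takes over 54 s, if anything falls off the work surface, if the arm or the gripper's body presses on something with over 40 N, if the wrist force passes 120 N, or if a joint passes its speed limit or range.

ROBOT

A 6-joint arm with a two-finger parallel gripper is mounted at the origin on the work surface. World frame = base frame: x ahead of the robot, y to its left, z up, the work surface at z = 0. Lengths are in mm, angles in rad, forces in N, time in s.
With the tool pointing down it reaches from about 300 to 850 mm from the base axis. Payload 5.4 kg.
Tool frame: the origin (TCP) lies midway between the tips of the shut fingers; the grasp point (between the pads) lies 19 mm behind it; z points along the fingers, y is the direction in which the jaws open and shut (so a half turn about z gives the same grasp; the last joint's range is limited). The gripper opens to 85 mm and grips with 20 to 120 N. Pads are 22 mm wide; open, the fingers measure 114 mm over their backs; the gripper's body (76 mm by 85 mm) begins 54 mm behind the grasp point. The pads swing forward as they close: fully open they stand 13 mm farther back than shut.
Start: joints at [-1.556, 0.158, 1.597, -0, 1.386, -0.21], TCP at [128.151, -560.521, 231.299] pointing down, gripper open.
Joint ranges: [-2.91, 2.91], [-0.94, 2.29], [0.18, 2.7], [-1.29, 4.43], [0.17, 2.64], [-3, 3]. Speed limits (rad/s): [2.57, 2.57, 3.14, 3.14, 3.14, 3.14].

INTERFACE

Orientations are given as a unit quaternion [x, y, z, w].
In Python, from rig import state, get_image, manip gives the robot as it stands.
- The arm moves only by the tool step_arm, never from a script. Its argument "moves" is a list of rows, each a list of 4 numbers: the shift along the tool's x, y, z in cm, then the turn about the tool's z in degrees. A call has exactly 5 rows; each row shifts and turns the commanded pose from where the row before left it, along the tool's axes as they then stand; what a row does not reach is not made up. A row lasts 1/12 s, in which the tool goes at most 41.7 mm and 7.16 degrees, less where a joint would pass 70% of its speed; a pose out of reach is approached as far as the arm can. A call is refused whole if a number of a shift passes 4.17 or a number of a turn 7.16, either way. A call with a gripper value outside its range is refused whole. "hand" is the opening in per cent of the stroke, from 0 (shut) to 100 (fully open), set as the call begins (left out, the last holds). The fingers move at their own pace and stop on an object; the grip force is fixed at half the most. Time passes only in rows, so rows that do not move let the fingers close, or fill a call up. It gives the time, the measured TCP pose, the force and the opening at its end, in the units of the state.
- state(): the state, without advancing time (a new reading comes with each control period).
- get_image(name): name is "side" or "top" or "wrist"; returns a dict with "image" (480x640x3 uint8, red, green, blue), "depth" (480x640 float32, mm along the optical axis (not along the pixel's ray), 0 where there is no reading), "camera_matrix" (3x3 intrinsics, pixels), "cam_to_world" (4x4, takes a point from camera to world coordinates); the wrist camera has in their place "mount" (4x4, takes a point from camera to tool coordinates, whose origin is the TCP and whose axes are the flange's). Camera axes: x right, y up, looking along -z (the intrinsics and any distortion apply to the point x, -y, -z); pixel columns grow to the right and rows downward; lengths in mm; the calibration is good to about 2 mm. A picture is of the moment at which its call begins: read the wrist's pose just before it.
- manip.hand_in(): hands the job in, once; it reports no verdict.
The state is a dict: "time_s": time; "joint_positions": joint angles; "dq": joint speeds; "effort": joint torques, N m; "eef_pos": TCP position; "tcp_rot": TCP orientation; "ft_force": force on the tool from outside, world axes, zero at the start; "ft_torque": the same for the moment, N m; "width": finger opening in mm.
Only numpy, scipy, OpenCV 4.12 (cv2) and the standard library are available. Lean on these libraries where they do the work, as an engineer would, in place of code of your own. Each camera call takes 0.05 s, during which the arm holds its last target.

## Working session

There is one attempt and no reset: what is moved stays moved. The work goes in short steps, Python scripts to look and compute and a tool call to move; the robot and the scene stay as the last step left them, time stands still between calls to the robot, and variables do not carry over. Pictures are saved under pics/ and viewed, and the job is handed in when it is done.

Besides the shell and the picture viewer there is one more tool, called as name(argument=value, ...), one argument or row to a line, values as JSON. step_arm: Moves the arm, as the interface text tells. Its arguments: {"type":"object","properties":{"moves":{"type":"array"},"hand":{"type":"number"}},"required":["moves"]}

```bash
ls; mkdir -p pics
cat > h.py <<'E'
import numpy as np, cv2
from rig import state, get_image, manip
def save(n,im): cv2.imwrite('pics/'+n+'.png', cv2.cvtColor(im,cv2.COLOR_RGB2BGR))
E
python3 - <<'E'
from h import *
import pickle
for n in ['side','top','wrist']:
    s=state(); g=get_image(n); g['state']=s; save(n+'0',g['image']); pickle.dump(g,open(n+'0.pkl','wb'))
    print(n,g['camera_matrix'],g.get('cam_to_world',g.get('mount')), [k for k in g])
print(s)
E
```

```text
pics
side [[443.28988944   0.         323.98401765]
 [  0.         443.28988944 239.53082865]
 [  0.           0.           1.        ]] [[-9.50864783e-01  1.70307747e-01 -2.58556447e-01  2.36251327e+02]
 [-3.09577281e-01 -5.34467292e-01  7.86451919e-01  9.25850795e+02]
 [-4.25110938e-03  8.27852635e-01  5.60929535e-01  7.33097706e+02]
 [ 0.00000000e+00  0.00000000e+00  0.00000000e+00  1.00000000e+00]] ['image', 'depth', 'camera_matrix', 'cam_to_world', 'state']
top [[575.66411869   0.         325.40170997]
 [  0.         575.66411869 234.04803783]
 [  0.           0.           1.        ]] [[-9.75701979e-03  9.95898845e-01 -8.99460462e-02  3.76634618e+02]
 [-9.99934111e-01 -1.02613086e-02 -5.14584517e-03  4.74524680e+00]
 [-6.04770539e-03  8.98899116e-02  9.95933346e-01  1.70794116e+03]
 [ 0.00000000e+00  0.00000000e+00  0.00000000e+00  1.00000000e+00]] ['image', 'depth', 'camera_matrix', 'cam_to_world', 'state']
wrist [[394.43303262   0.         318.3828603 ]
 [  0.         394.43303262 240.00394221]
 [  0.           0.           1.        ]] [[-1.76468954e-04  9.49451146e-01  3.13
[... 263 characters left out ...]
', 'mount', 'state']
{'time_s': 0.1, 'joint_positions': array([-1.55610638e+00,  1.59032254e-01,  1.59810152e+00,  8.15178731e-06,
        1.38620925e+00, -2.10123728e-01]), 'dq': array([-0.00178544, -0.00144673, -0.00304847,  0.000643  ,  0.00034693,
        0.00163918]), 'effort': array([-5.92992255e-04, -3.96993971e+01, -3.32336354e+01, -2.04196517e-04,
        4.18961135e-03,  1.13178459e-05]), 'eef_pos': array([ 128.14209037, -559.98260288,  230.39178547]), 'tcp_rot': array([ 9.93688705e-01,  1.12169480e-01,  8.93712063e-05, -8.70619072e-04]), 'ft_force': array([ 0.60779868,  0.53051554, -0.51936381]), 'ft_torque': array([0.06246739, 0.00546777, 0.04677618]), 'width': 85.03326249385124}
```

View pics/top0.png

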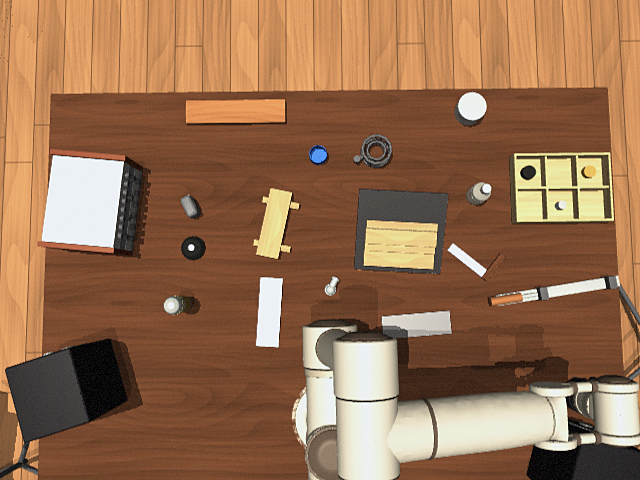

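View pics/side0.png

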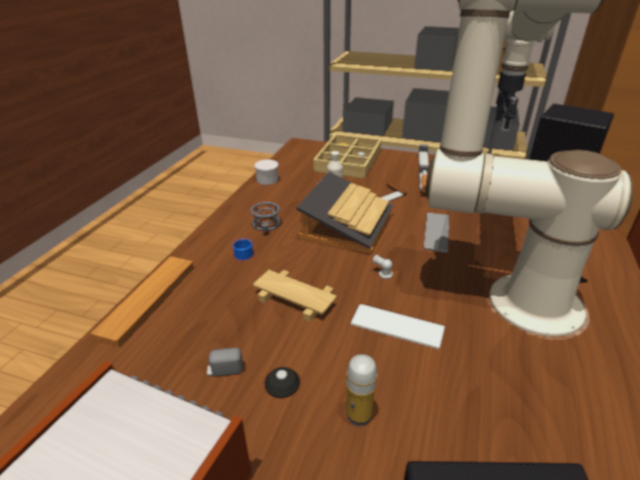

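View pics/wrist0.png

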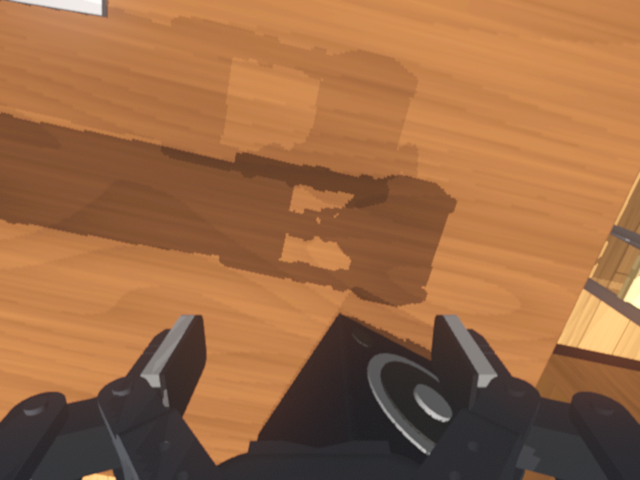

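The top view shows the panel at about (402,232), with the laid strips on its lower part. There are three loose-strip candidates: the ash one on the stickers (275,222), the white (269,312) and the grey (417,324). Only the ash one fits, since it sits on two sticks and is neither white nor grey.

```bash
cat >> h.py <<'E'
import pickle
from scipy.spatial.transform import Rotation as R
def toolT(s):
    T=np.eye(4);T[:3,:3]=R.from_quat(s['tcp_rot']).as_matrix();T[:3,3]=s['eef_pos'];return T
def c2w(g): return g['cam_to_world'] if 'cam_to_world' in g else toolT(g['state'])@g['mount']
def ray(g,px):
    px=np.atleast_2d(px).astype(float);K=g['camera_matrix'];M=c2w(g)
    d=np.stack([(px[:,0]-K[0,2])/K[0,0],-(px[:,1]-K[1,2])/K[1,1],-np.ones(len(px))],1)
    return M[:3,3],d@M[:3,:3].T
def onplane(g,px,n,c):
    o,d=ray(g,px);t=(c-o@n)/(d@n);return o+t[:,None]*d
def onz(g,px,z): return onplane(g,px,np.array([0,0,1.]),z)
def proj(g,P):
    P=np.atleast_2d(P);M=np.linalg.inv(c2w(g));p=P@M[:3,:3].T+M[:3,3];K=g['camera_matrix']
    return np.stack([K[0,2]+K[0,0]*p[:,0]/-p[:,2],K[1,2]+K[1,1]*p[:,1]/p[:,2]],1)
def cloud(g):
    h,w=g['depth'].shape;v,u=np.mgrid[:h,:w];o,d=ray(g,np.stack([u.ravel(),v.ravel()],1))
    return (o+d*g['depth'].ravel()[:,None]).reshape(h,w,3)
def grab(n,tag):
    s=state();g=get_image(n);g['state']=s;save(tag,g['image']);pickle.dump(g,open(tag+'.pkl','wb'));return g
def load(t): return pickle.load(open(t+'.pkl','rb'))
E
python3 - <<'E'
from h import *
g=load('top0');C=cloud(g)
for p in [(359,190),(447,194),(441,273),(355,270),(402,245),(402,205),(275,222),(283,190),(265,257),(290,205),(258,242),(480,192)]: print(p,C[p[1],p[0]].round(0))
im=g['image'][140:300,220:520];save('top0c',cv2.resize(im,None,fx=2.6,fy=2.6,interpolation=cv2.INTER_CUBIC))
E
```

```text
(359, 190) [643. -82. 117.]
(447, 194) [ 630. -328.  113.]
(441, 273) [ 412. -326.    3.]
(355, 270) [423. -73.   5.]
(402, 245) [ 489. -202.   93.]
(402, 205) [ 602. -204.   98.]
(275, 222) [565. 161.  31.]
(283, 190) [665. 140.  -0.]
(265, 257) [464. 193.   3.]
(290, 205) [616. 117.  25.]
(258, 242) [507. 212.  24.]
(480, 192) [ 635. -422.  108.]
```

View pics/top0c.png

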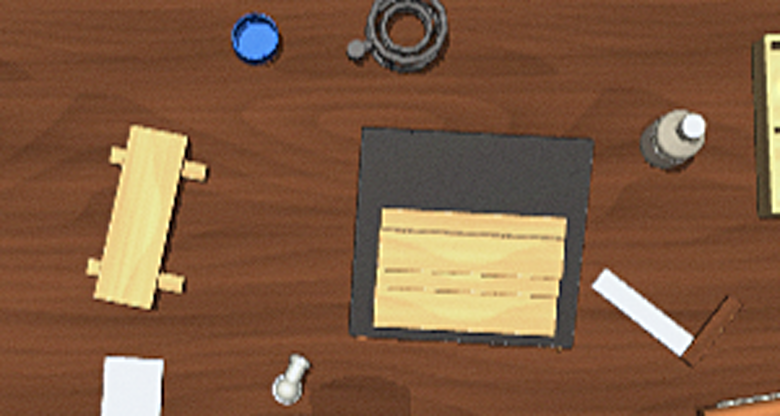

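step_arm(
  moves=[
    [0,0,-2,5.3],
    [0,0,-2,5.3],
    [0,0,-2,5.3],
    [2.7,-2.5,0,0],
    [2.7,-2.5,0,0],
  ],
  hand=100,
)

```text
time_s: 0.57
eef_pos: [184.4, -514.2, 292.6]
tcp_rot: [1.0, -0.028, 0.0, 0.001]
ft_force: [-0.1, -0.1, 0.0]
width: 85.4
```

step_arm(
  moves=[
    [2.7,-2.5,0,0],
    [2.7,-2.5,0,0],
    [2.7,-2.5,0,0],
    [2.7,-2.5,0,0],
    [2.7,-2.5,0,0],
  ],
)

```text
time_s: 0.98
eef_pos: [327.1, -394.2, 291.1]
tcp_rot: [1.0, -0.026, -0.0, -0.0]
ft_force: [0.6, 0.4, -0.6]
width: 85.8
```

step_arm(
  moves=[
    [2.7,-2.5,0,0],
    [2.7,-2.5,0,0],
    [2.7,-2.5,0,0],
    [2.7,-2.5,0,0],
    [2.7,-2.5,0,0],
  ],
)

```text
time_s: 1.4
eef_pos: [468.6, -276.4, 291.1]
tcp_rot: [1.0, -0.026, -0.0, -0.0]
ft_force: [0.4, -0.9, -0.8]
width: 85.1
```

step_arm(
  moves=[
    [2.7,-2.5,0,0],
    [2.7,-2.5,0,0],
    [2.7,-2.5,0,0],
    [0,0,0,0],
    [0,0,0,0],
  ],
)

```text
time_s: 1.82
eef_pos: [553.1, -205.8, 290.5]
tcp_rot: [1.0, -0.025, -0.001, -0.0]
ft_force: [-0.6, 0.3, -0.7]
width: 85.4
```

Run:
```python
from h import *
g=grab('wrist','w1');s=g['state'];print(s['time_s'],s['eef_pos'],R.from_quat(s['tcp_rot']).as_matrix().round(4),abs(s['dq']).max(),s['joint_positions'])
```

```text
1.8167 [ 553.10450461 -205.8147642   290.53621037] [[ 9.988e-01 -4.940e-02 -1.200e-03]
 [-4.940e-02 -9.988e-01  5.000e-04]
 [-1.200e-03 -5.000e-04 -1.000e+00]] 0.0505664833211451 [-5.60734217e-01  1.65505762e-01  1.47257632e+00 -1.70069825e-04
  1.50481158e+00  1.05946554e+00]
```

View pics/w1.png

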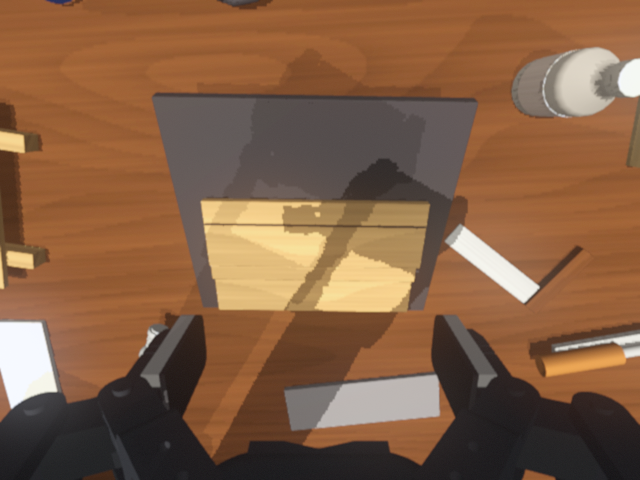

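Run:
```python
from h import *
g=load('w1');im=g['image'][185:320,180:450];save('w1c',cv2.resize(im,None,fx=2.9,fy=2.9,interpolation=cv2.INTER_CUBIC))
C=cloud(g)
for p in [(160,96),(475,100),(315,110),(320,200),(320,210),(320,220),(320,235),(320,255),(320,270),(320,285),(320,300),(320,308)]: print(p,C[p[1],p[0]].round(1))
```

```text
(160, 96) [650.  -89.9 114.2]
(475, 100) [ 635.3 -331.4  110.1]
(315, 110) [ 634.1 -207.3  111.5]
(320, 200) [ 558.2 -207.6   91. ]
(320, 210) [ 550.3 -207.2   95.7]
(320, 220) [ 541.1 -206.7   95.5]
(320, 235) [ 526.  -206.    92.1]
(320, 255) [ 505.8 -205.1   89.8]
(320, 270) [ 485.6 -204.1   77.4]
(320, 285) [ 463.6 -203.2   64.5]
(320, 300) [ 445.9 -202.3   63.4]
(320, 308) [ 435.3 -201.8   60.9]
```

View pics/w1c.png

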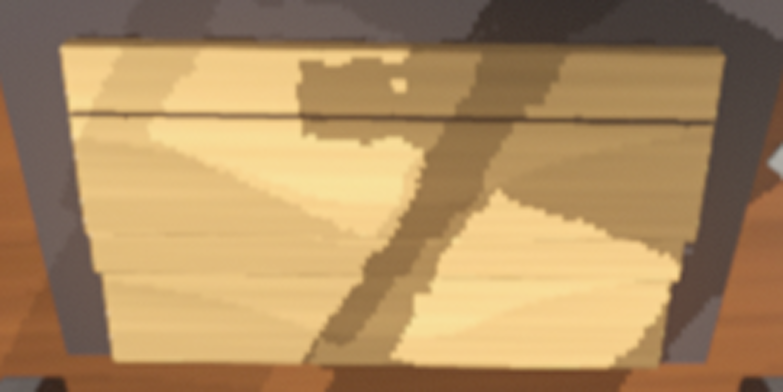

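step_arm(
  moves=[
    [-2,0,2.8,0],
    [-2,0,2.8,0],
    [-2,0,2.8,0],
    [0,0,2.6,0],
    [0,0,0,0],
  ],
)

```text
time_s: 2.28
eef_pos: [487.5, -202.9, 175.5]
tcp_rot: [1.0, -0.028, -0.005, -0.003]
ft_force: [-0.6, 0.5, -0.4]
width: 85.2
```

Run:
```python
from h import *
g=grab('wrist','w2');s=g['state'];print(s['time_s'],s['eef_pos'],abs(s['dq']).max())
```

```text
2.2833 [ 487.53462664 -202.92116435  175.45115919] 0.11531915551935629
```

View pics/w2.png

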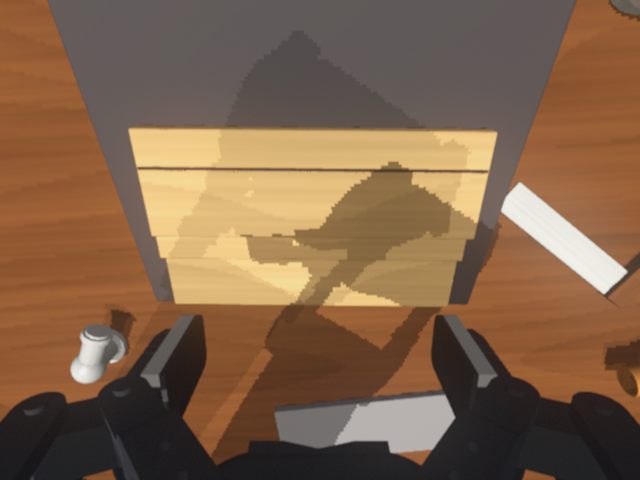

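Run:
```python
from h import *
g=grab('wrist','w3');s=g['state'];print(s['time_s'],s['eef_pos'],abs(s['dq']).max())
im=g['image'];
save('w3l',cv2.resize(im[110:315,120:250],None,fx=4,fy=2.9,interpolation=cv2.INTER_CUBIC))
save('w3r',cv2.resize(im[110:315,400:510],None,fx=4,fy=2.9,interpolation=cv2.INTER_CUBIC))
# edges columns: vertical luminance gradient along several columns
L=cv2.cvtColor(im,cv2.COLOR_RGB2GRAY).astype(float)
for u in [160,180,200,230,330,420,440]:
    col=L[110:320,u-3:u+4].mean(1);d=np.diff(col);idx=[i for i in range(1,len(d)-1) if abs(d[i])>=8 and abs(d[i])>=abs(d[i-1]) and abs(d[i])>=abs(d[i+1])]
    print(u,[(i+110,int(d[i])) for i in idx])
```

```text
2.3333 [ 489.66398593 -203.91891798  178.74069615] 0.104032761493886
160 [(132, 41), (170, -56), (172, 54), (259, -26)]
180 [(132, 40), (170, -58), (172, 43), (260, 9), (304, -39)]
200 [(132, 34), (170, -54), (173, 43), (239, 8), (260, 10), (305, -31), (314, -14)]
230 [(133, 28), (170, -41), (173, 45), (239, 8), (305, -42)]
330 [(134, 27), (171, -43), (174, 48), (209, -20), (215, -15), (248, 14), (292, 14), (306, -39)]
420 [(134, 25), (172, -47), (175, 46), (190, -30), (307, -31)]
440 [(135, 35), (172, -46), (175, 52), (201, -19), (204, -16), (235, 8), (239, -9), (241, 10), (307, -17), (314, -25)]
```

View pics/w3l.png

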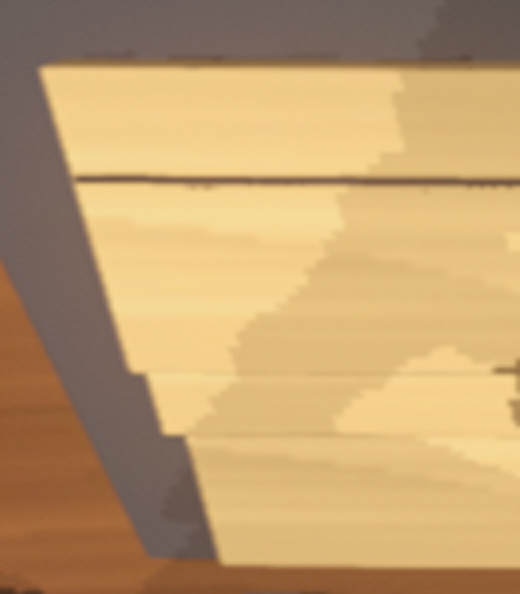

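View pics/w3r.png

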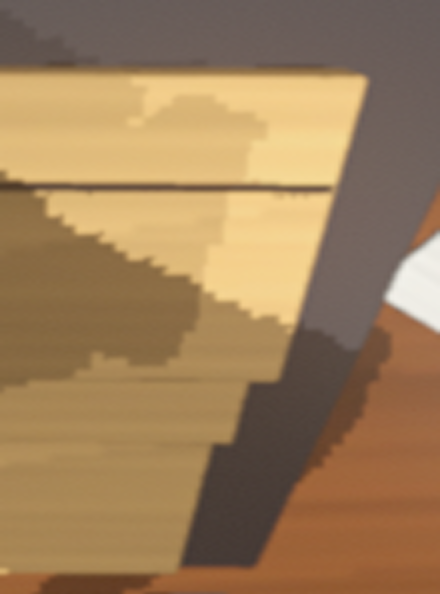

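Run:
```python
from h import *
g=load('w3');C=cloud(g)
def fit(u0,u1,v0,v1):
    P=C[v0:v1,u0:u1].reshape(-1,3);c=np.median(P,0)
    A=np.c_[P[:,:2]-c[:2],np.ones(len(P))];w=np.ones(len(P),bool)
    for _ in range(5):
        x=np.linalg.lstsq(A[w],P[w,2],rcond=None)[0];r=P[:,2]-A@x;w=abs(r)<2.5*r[w].std()+.1
    print((u0,u1,v0,v1),c.round(1),'z',x[2].round(2),'slope deg',np.degrees(np.arctan(np.hypot(x[0],x[1]))).round(2),'dir',np.degrees(np.arctan2(x[1],x[0])).round(1),'sd',r[w].std().round(2))
fit(100,540,20,115)
fit(160,470,145,165);fit(165,460,178,232);fit(145,480,140,234)
fit(168,450,242,257);fit(185,440,264,300)
def T(a,b): return
pts=dict(sUL=(130,132.5),sUR=(492,135.5),sLL=(152.5,238.5),sLR=(470,241),pL=(138.5,171.5),pR=(483,174.3),f2LL=(161,259.7),f2LR=(458.5,262.8),f1LL=(175,304.5),f1LR=(445,307),bLL=(157.5,301.5),bLR=(463.5,305.5))
for k,p in pts.items(): print(k,C[int(round(p[1]))+2,int(round(p[0]))+(4 if k[-1]=='L' else -4)].round(1))
for z in [0]:
  for nme,tag in [('w1',None)]:
    h=load('w1');D=cloud(h)
    print('board w1 top corners',onz(h,[(154,94.5),(476.5,99.5)],115).round(1))
```

```text
(100, 540, 20, 115) [ 591.5 -209.4   97.5] z 97.47 slope deg 19.93 dir -4.0 sd 0.7
(160, 470, 145, 165) [ 546.7 -204.8   96. ] z 96.02 slope deg 9.94 dir -4.3 sd 0.63
(165, 460, 178, 232) [ 516.8 -201.7   90.9] z 90.92 slope deg 9.7 dir -4.4 sd 0.6
(145, 480, 140, 234) [ 528.1 -202.4   92.8] z 92.86 slope deg 9.68 dir -4.3 sd 0.62
(168, 450, 242, 257) [ 483.6 -197.3   77.1] z 77.11 slope deg 10.39 dir -4.2 sd 0.58
(185, 440, 264, 300) [ 454.2 -197.6   64. ] z 64.03 slope deg 9.86 dir -4.3 sd 0.57
sUL [ 563.3 -105.4   96.1]
sUR [ 550.5 -300.6   97.6]
sLL [489.1 -88.3  57. ]
sLR [ 475.3 -307.2   58.2]
pL [ 540.8 -104.3   93.6]
pR [ 529.1 -298.6   94.2]
f2LL [469.5 -88.6  50. ]
f2LR [ 455.5 -302.4   50.3]
f1LL [ 4.073e+02 -7.160e+01  2.000e-01]
f1LR [ 391.7 -309.9    1.1]
bLL [410.7 -57.    1.3]
bLR [ 392.6 -326.6    2.5]
board w1 top corners [[ 651.3  -85.9  115. ]
 [ 635.6 -330.6  115. ]]
```

Run:
```python
from h import *
g=load('w3')
t=np.tan(np.radians(9.7))
def plane(P,psi): 
    n=np.array([-t*np.cos(psi),-t*np.sin(psi),1]);return n,n@np.array(P)
psi=np.radians(-3.8)
S=plane([528.1,-202.4,92.86],psi);F2=plane([483.6,-197.3,77.11],psi);F1=plane([454.2,-197.6,64.03],psi)
tb=np.tan(np.radians(20));nb=np.array([-tb*np.cos(psi),-tb*np.sin(psi),1]);cb=nb@np.array([591.5,-209.4,97.47])
out={}
def line(n,a,b,pl):
    A=onplane(g,[a,b],*pl);out[n]=A;d=A[0]-A[1];print(n,A.round(1).tolist(),'len',np.linalg.norm(d).round(1),'yaw',np.degrees(np.arctan2(-d[0],d[1])).round(2),'mid',A.mean(0).round(1))
line('sU',(130,132.5),(492,135.5),S);line('pencil',(138.5,171.5),(483,174.3),S);line('sL',(152.5,238.5),(470,241),S)
line('f2L',(161,259.7),(458.5,262.8),F2);line('f1L',(175,304.5),(445,307),F1);line('bL',(157.5,301.5),(463.5,305.5),(nb,cb))
h=load('w1');g=h
line('bU',(154,95.5),(476.5,100.5),(nb,cb))
ex=np.array([np.cos(psi),np.sin(psi)]);ey=np.array([-ex[1],ex[0]])
for k,A in out.items(): m=A.mean(0);print(k,'along',(m[:2]@ex).round(1),'y',(m[:2]@ey).round(1))
```

```text
sU [[564.3, -104.2, 97.9], [551.8, -302.6, 98.0]] len 198.8 yaw -3.61 mid [ 558.1 -203.4   98. ]
pencil [[542.4, -102.8, 94.2], [530.0, -300.8, 94.3]] len 198.3 yaw -3.6 mid [ 536.2 -201.8   94.2]
sL [[499.5, -99.8, 86.8], [487.0, -298.9, 86.9]] len 199.5 yaw -3.59 mid [ 493.2 -199.3   86.9]
f2L [[480.8, -97.4, 75.5], [467.7, -296.6, 75.5]] len 199.6 yaw -3.76 mid [ 474.3 -197.    75.5]
f1L [[439.4, -94.5, 60.3], [426.5, -294.1, 60.4]] len 200.0 yaw -3.7 mid [ 432.9 -194.3   60.4]
bL [[430.3, -70.0, 35.6], [413.1, -317.2, 35.3]] len 247.8 yaw -3.98 mid [ 421.7 -193.6   35.4]
bU [[650.5, -86.1, 115.9], [634.8, -330.3, 116.1]] len 244.6 yaw -3.68 mid [ 642.7 -208.2  116. ]
sU along 570.3 y -165.9
pencil along 548.4 y -165.8
sL along 505.3 y -166.2
f2L along 486.3 y -165.2
f1L along 444.9 y -165.2
bL along 433.6 y -165.2
bU along 655.1 y -165.1
```

```bash
python3 - <<'E'
from h import *
g=load('w3');C=cloud(g);T=np.linalg.inv(toolT(g['state']))
P=C.reshape(-1,3)@T[:3,:3].T+T[:3,3];P=P.reshape(480,640,3)
for p in [(180,319),(190,319),(195,319),(202,319),(200,335),(202,350),(165,350),(155,378),(180,345),(198,372),(440,319),(447,319),(455,319),(440,350),(470,350),(490,380),(438,370)]: print(p,P[p[1],p[0]].round(1))
m=(P[...,2]>-60)&(P[...,2]<20)&(abs(P[...,0])<40)&(abs(P[...,1])<75)
q=P[m];
for sgn in (-1,1):
  r=q[np.sign(q[:,1])==sgn];r=r[r[:,2]>-40];print(sgn,len(r),np.percentile(r,[0,2,50,98,100],axis=0).round(1))
E
python3 - <<'E'
import sys;sys.path.insert(0,'.')
import os;os.chdir('.')
from h import *
g=load('w3');save('w3f',cv2.resize(g['image'][300:470,90:250],None,fx=4,fy=3.4,interpolation=cv2.INTER_CUBIC))
E
```

```text
(180, 319) [ 11.7 -48.7 -20.8]
(190, 319) [ 11.8 -45.1 -21. ]
(195, 319) [ 11.4 -43.6 -20.4]
(202, 319) [  8.3 -43.  -14.8]
(200, 335) [  4.  -43.  -18.8]
(202, 350) [ -2.3 -42.9 -18.7]
(165, 350) [ 11.8 -47.  -39.8]
(155, 378) [ 11.  -45.4 -51.9]
(180, 345) [ 11.3 -43.6 -36.3]
(198, 372) [ -6.9 -42.9 -25.3]
(440, 319) [ 12.   42.2 -21.5]
(447, 319) [ 11.4  45.1 -20.5]
(455, 319) [ 11.7  47.7 -21. ]
(440, 350) [  0.5  42.9 -23.1]
(470, 350) [ 11.1  46.4 -39. ]
(490, 380) [ 10.   47.5 -51.6]
(438, 370) [ -6.9  42.5 -24.4]
-1 2627 [[-11.  -56.9 -40. ]
 [ -9.4 -55.8 -39.7]
 [  7.4 -43.1 -29.8]
 [ 12.2 -42.5 -15.5]
 [ 12.8 -42.2 -13.2]]
1 2608 [[-10.9  41.9 -40. ]
 [ -9.6  42.2 -39.7]
 [  7.4  42.7 -29.8]
 [ 12.2  55.5 -15.6]
 [ 12.8  56.4 -13.8]]
```

View pics/w3f.png

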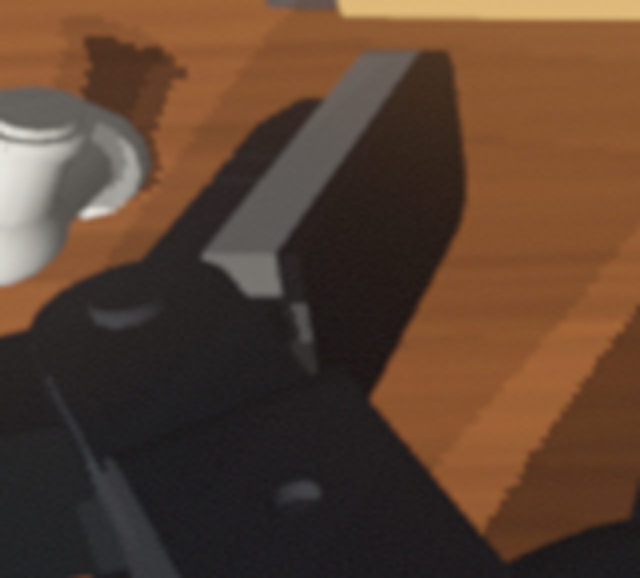

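```bash
cat >> h.py <<'E'
PSI=np.radians(-3.73)
def along(P): P=np.asarray(P);return P[0]*np.cos(PSI)+P[1]*np.sin(PSI), -P[0]*np.sin(PSI)+P[1]*np.cos(PSI)
def unalong(a,b): return np.array([a*np.cos(PSI)-b*np.sin(PSI), a*np.sin(PSI)+b*np.cos(PSI)])
def info():
    s=state();M=R.from_quat(s['tcp_rot']).as_matrix();yaw=np.degrees(np.arctan2(M[1,0],M[0,0]))
    print('t',s['time_s'],'pos',s['eef_pos'].round(2),'along/y',np.round(along(s['eef_pos']),2),'yaw',yaw.round(2),'tilt',M[:2,2].round(4),'F',s['ft_force'].round(1),'w',s['width'].round(1),'dq',abs(s['dq']).max().round(3))
    return s
def delta(s,tgt):
    M=R.from_quat(s['tcp_rot']).as_matrix();print('tool delta cm',(M.T@(np.array(tgt)-s['eef_pos'])/10).round(2))
E
python3 - <<'E'
from h import *
s=info()
print(along([493.2,-199.3]),along([474.3,-197]),along([558.1,-203.4]))
E
```

```text
Traceback (most recent call last):
  File "h.py", line 30, in info
    print('t',s['time_s'],'pos',s['eef_pos'].round(2),'along/y',np.round(along(s['eef_pos']),2),'yaw',yaw.round(2),'tilt',M[:2,2].round(4),'F',s['ft_force'].round(1),'w',s['width'].round(1),'dq',abs(s['dq']).max().round(3))
                                                                                                                                                                          ^^^^^^^^^^^^^^^^
AttributeError: 'float' object has no attribute 'round'
```

```bash
sed -i "s/s\['width'\].round(1)/round(s['width'],1)/" h.py
python3 - <<'E'
from h import *
s=info();s=info()
print(along([493.2,-199.3]),along([474.3,-197]),along([558.1,-203.4]))
E
```

```text
t 2.3833 pos [ 491.67 -204.91  181.43] along/y [ 503.95 -172.5 ] yaw -3.12 tilt [-0.0009  0.0005] F [-0.9  0.1 -0.2] w 85.1 dq 0.068
t 2.3833 pos [ 491.67 -204.91  181.43] along/y [ 503.95 -172.5 ] yaw -3.12 tilt [-0.0009  0.0005] F [-0.9  0.1 -0.2] w 85.1 dq 0.068
(np.float64(505.12067370444856), np.float64(-166.79279060068492)) (np.float64(486.1110836616649), np.float64(-165.72719855618698)) (np.float64(570.1499202518596), np.float64(-166.66204857974753))
```

step_arm(
  moves=[
    [-1.4,-0.6,1.5,0.6],
    [-1.4,0,3,0],
    [0,0,3,0],
    [0,0,2,0],
    [0,0,0,0],
  ],
)

```text
time_s: 2.8
eef_pos: [463.6, -196.2, 84.5]
tcp_rot: [0.999, -0.032, -0.002, -0.001]
ft_force: [-1.1, 0.1, -0.2]
width: 85.3
```

step_arm(
  moves=[
    [0,0,0,0],
    [0,0,0,0],
    [0,0,0,0],
    [0,0,0,0],
    [0,0,0,0],
  ],
)

```text
time_s: 3.22
eef_pos: [465.7, -197.2, 87.7]
tcp_rot: [1.0, -0.032, 0.001, 0.001]
ft_force: [-0.1, 0.1, 0.8]
width: 85.4
```

Run:
```python
from h import *
info();g=grab('wrist','w4')
```

```text
t 3.2167 pos [ 465.73 -197.23   87.74] along/y [ 477.57 -166.51] yaw -3.61 tilt [ 0.0021 -0.0015] F [-0.1  0.1  0.8] w 85.4 dq 0.012
```

View pics/w4.png

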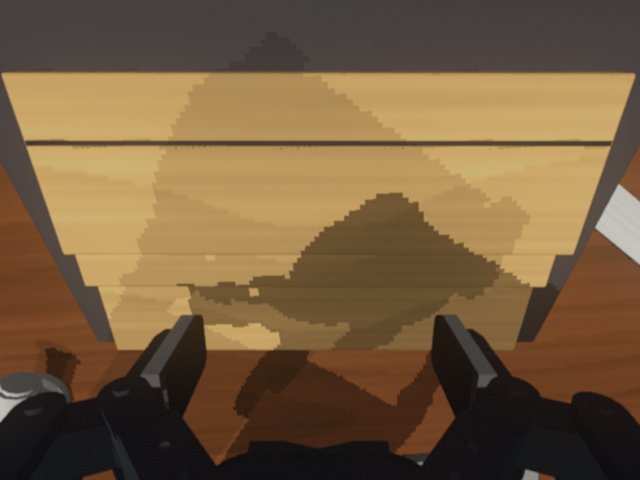

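```bash
cat >> h.py <<'E'
t97=np.tan(np.radians(9.7))
def plane97(P):
    n=np.array([-t97*np.cos(PSI),-t97*np.sin(PSI),1]);return n,n@np.array(P)
SP=plane97([528.1,-202.4,92.86]);F2P=plane97([483.6,-197.3,77.11]);F1P=plane97([454.2,-197.6,64.03])
def rowedge(g,us,v0,v1,sgn=None,half=3):
    L=cv2.cvtColor(g['image'],cv2.COLOR_RGB2GRAY).astype(float);o=[]
    for u in us:
        c=cv2.GaussianBlur(L[v0:v1,u-half:u+half+1].mean(1)[:,None],(1,3),0)[:,0];d=np.diff(c);e=np.abs(d) if sgn is None else np.clip(sgn*d,0,None)
        i=int(e[1:-1].argmax())+1;y=e[i-1:i+2];off=(y[0]-y[2])/(2*(y[0]-2*y[1]+y[2])+1e-9) if y.sum()>0 else 0
        o.append((u,v0+i+.5+off,e[i].round(1)))
    return o
def edge(g,pl,pts,name=''):
    A=onplane(g,pts,*pl);ab=np.array([along(p) for p in A]);k=np.polyfit(ab[:,1],ab[:,0],1)
    print(name,'along at y=-165.7: %.2f'%np.polyval(k,-165.7),'skew deg %.2f'%np.degrees(np.arctan(-k[0])),'res',(ab[:,0]-np.polyval(k,ab[:,1])).round(1));return ab
E
python3 - <<'E'
from h import *
g=load('w4')
us=[90,120,150,530,545]
a=rowedge(g,us,246,262);print(a)
b=rowedge(g,[110,140,160,480,500,520],278,296);print(b)
p=rowedge(g,[60,200,300,400,500,590],135,150,-1);print(p)
edge(g,SP,[x[:2] for x in a],'sL');edge(g,F2P,[x[:2] for x in b],'f2L');edge(g,SP,[x[:2] for x in p],'pencil')
save('w4c',cv2.resize(g['image'][235:300,50:210],None,fx=5,fy=5,interpolation=cv2.INTER_CUBIC))
C=cloud(g);q=C[150:240,80:560].reshape(-1,3);r=q@SP[0]-SP[1];print('plane offs S',np.median(r));q=C[262:280,130:520].reshape(-1,3);print('F2',np.median(q@F2P[0]-F2P[1]))
E
```

```text
[(90, np.float64(254.61153846154448), np.float64(8.0)), (120, np.float64(254.56896551724694), np.float64(5.7)), (150, np.float64(254.46987951806975), np.float64(5.8)), (530, np.float64(255.47244094487885), np.float64(5.0)), (545, np.float64(255.39473684209233), np.float64(4.6))]
[(110, np.float64(286.68309859156733), np.float64(5.1)), (140, np.float64(286.68539325844154), np.float64(6.4)), (160, np.float64(286.6867469879676), np.float64(6.4)), (480, np.float64(293.9207920792662), np.float64(3.8)), (500, np.float64(287.3283582089194), np.float64(1.8)), (520, np.float64(279.44999999999766), np.float64(12.1))]
[(60, np.float64(139.80057803469424), np.float64(31.0)), (200, np.float64(140.38256227757714), np.float64(31.7)), (300, np.float64(140.39093959731287), np.float64(32.7)), (400, np.float64(140.45808966861483), np.float64(32.6)), (500, np.float64(140.54573643410953), np.float64(37.9)), (590, np.float64(140.5582450832085), np.float64(39.5))]
sL along at y=-165.7: 505.06 skew deg -0.09 res [-0.1 -0.   0.1 -0.   0. ]
f2L along at y=-165.7: 486.18 skew deg 0.07 res [ 0.1  0.1  0.1 -3.7 -0.3  3.7]
pencil along at y=-165.7: 549.08 skew deg 0.03 res [ 0.1 -0.1 -0.  -0.   0.   0. ]
plane offs S -0.0441607841940197
F2 -0.0220256763270541
```

View pics/w4c.png

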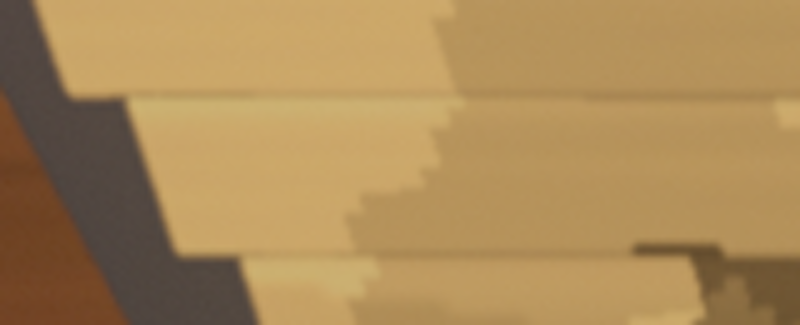

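step_arm(
  moves=[
    [0,0,1.1,0.1],
    [0,0,1.0,0],
    [0,0,0,0],
    [0,0,0,0],
    [0,0,0,0],
  ],
)

```text
time_s: 3.68
eef_pos: [464.5, -196.4, 64.9]
tcp_rot: [0.999, -0.032, -0.0, -0.0]
ft_force: [-0.5, -1.0, 0.4]
width: 85.7
```

Run:
```python
from h import *
info();g=grab('wrist','w5');g=grab('side','s5');save('s5c',cv2.resize(g['image'][160:260,280:420],None,fx=5,fy=5,interpolation=cv2.INTER_CUBIC));info()
```

```text
t 3.6833 pos [ 464.55 -196.42   64.86] along/y [ 476.34 -165.78] yaw -3.72 tilt [-0.0007  0.0006] F [-0.5 -1.   0.4] w 85.7 dq 0.011
t 3.7833 pos [ 465.   -196.76   65.51] along/y [ 476.82 -166.09] yaw -3.72 tilt [ 0.0004 -0.0003] F [-0.3  0.6 -0.4] w 85.2 dq 0.004
```

View pics/s5c.png

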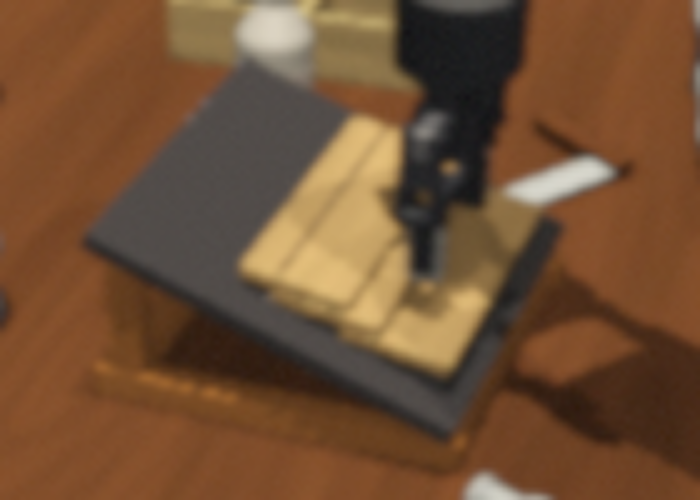

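step_arm(
  moves=[
    [0.5,0,-0.05,0],
    [0.5,0,0,0],
    [0.5,0,-0.03,0],
    [0.4,0,-0.07,0],
    [0.4,0,-0.07,0],
  ],
)

```text
time_s: 4.2
eef_pos: [488.1, -198.1, 67.6]
tcp_rot: [0.999, -0.032, -0.0, -0.0]
ft_force: [-1.0, -0.4, 0.8]
width: 85.3
```

step_arm(
  moves=[
    [0.4,0,-0.07,0],
    [0.4,0,-0.07,0],
    [0.3,0,-0.05,0],
    [0,0,0,0],
    [0,0,0,0],
  ],
)

```text
time_s: 4.62
eef_pos: [499.1, -198.9, 69.5]
tcp_rot: [0.999, -0.032, 0.0, 0.0]
ft_force: [0.3, -0.1, 0.2]
width: 85.7
```

Run:
```python
from h import *
info();g=grab('wrist','w6');info()
```

```text
t 4.6167 pos [ 499.1  -198.87   69.45] along/y [ 510.98 -165.98] yaw -3.72 tilt [ 0.0007 -0.0002] F [ 0.3 -0.1  0.2] w 85.7 dq 0.01
t 4.6667 pos [ 498.87 -198.79   69.38] along/y [ 510.75 -165.91] yaw -3.71 tilt [ 0.0003 -0.    ] F [-0.5  1.1  0.7] w 85.3 dq 0.005
```

View pics/w6.png

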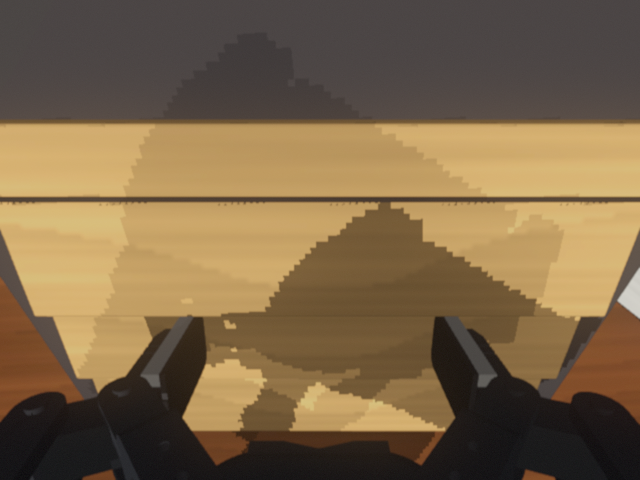

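Run:
```python
from h import *
g=load('w6')
a=rowedge(g,[50,70,90,110,585,600],308,325);p=rowedge(g,[60,200,300,400,500,590],190,207,-1)
edge(g,SP,[x[:2] for x in a],'sL');edge(g,SP,[x[:2] for x in p],'pencil')
f=rowedge(g,[95,100],370,390);print(a,f)
C=cloud(g);q=C[205:300,80:560].reshape(-1,3);print('off',np.median(q@SP[0]-SP[1]))
u,c=np.linalg.lstsq(np.c_[q[:,:2]-q.mean(0)[:2],np.ones(len(q))],q[:,2],rcond=None)[:2];print(np.degrees(np.arctan(np.hypot(*u[:2]))))
```

```text
sL along at y=-165.7: 523.91 skew deg -0.24 res [-0.6  0.2  0.2  0.3 -0.1  0. ]
pencil along at y=-165.7: 567.82 skew deg -0.03 res [-0.  0.  0.  0. -0.  0.]
[(50, np.float64(316.15960099749435), np.float64(28.4)), (70, np.float64(314.38926174495606), np.float64(5.2)), (90, np.float64(314.45070422534724), np.float64(5.4)), (110, np.float64(314.20437956201357), np.float64(4.0)), (585, np.float64(316.24082934608674), np.float64(39.6)), (600, np.float64(316.0762124711179), np.float64(33.5))] [(95, np.float64(380.57692307696453), np.float64(6.0)), (100, np.float64(387.4758620689644), np.float64(13.2))]
off -0.04592276397544737
17.680057361874578
```

step_arm(
  moves=[
    [0.15,0,-0.03,0],
    [0.15,0,-0.03,0],
    [0.1,0,0,0],
    [0,0,0,0],
    [0,0,0,0],
  ],
)

```text
time_s: 5.08
eef_pos: [502.8, -199.1, 70.0]
tcp_rot: [0.999, -0.032, 0.0, 0.0]
ft_force: [0.2, -0.4, -0.3]
width: 85.2
```

```bash
cat > m.py <<'E'
from h import *
import sys
info();g=grab('wrist',sys.argv[1]);v=int(sys.argv[2])
p=rowedge(g,[60,200,300,400,500,590],v-9,v+9,-1);print([round(x[1],1) for x in p]);edge(g,SP,[x[:2] for x in p],'pencil (target 572.22)')
E
python3 m.py w7 205
```

```text
t 5.0833 pos [ 502.84 -199.12   70.05] along/y [ 514.73 -165.98] yaw -3.72 tilt [ 0.0003 -0.0001] F [ 0.2 -0.4 -0.3] w 85.2 dq 0.004
[np.float64(198.6), np.float64(198.7), np.float64(198.7), np.float64(198.7), np.float64(198.7), np.float64(198.7)]
pencil (target 572.22) along at y=-165.7: 570.89 skew deg -0.03 res [ 0. -0. -0. -0.  0. -0.]
```

step_arm(
  moves=[
    [0.07,0,-0.02,0],
    [0.06,0,0,0],
    [0,0,0,0],
    [0,0,0,0],
    [0,0,0,0],
  ],
)

```text
time_s: 5.55
eef_pos: [504.0, -199.1, 70.2]
tcp_rot: [0.999, -0.032, 0.0, 0.0]
ft_force: [-0.4, -0.2, -0.4]
width: 85.3
```

```bash
python3 m.py w8 199
```

```text
t 5.55 pos [ 504.01 -199.15   70.19] along/y [ 515.9  -165.94] yaw -3.72 tilt [ 0. -0.] F [-0.4 -0.2 -0.4] w 85.3 dq 0.002
[np.float64(199.4), np.float64(199.4), np.float64(199.4), np.float64(199.4), np.float64(199.5), np.float64(199.4)]
pencil (target 572.22) along at y=-165.7: 571.84 skew deg -0.02 res [-0.  0.  0. -0. -0.  0.]
```

step_arm(
  moves=[
    [-0.5,0,0,0],
    [-0.8,0,0,0],
    [-0.4,0,-3,0],
    [0,0,-3.5,0],
    [0,0,-3.5,0],
  ],
)

```text
time_s: 6.02
eef_pos: [485.4, -197.4, 170.4]
tcp_rot: [0.999, -0.033, -0.001, -0.001]
ft_force: [-0.1, -0.0, 0.4]
width: 85.4
```

step_arm(
  moves=[
    [0,0,0,0],
    [0,0,0,0],
    [0,0,0,0],
    [0,0,0,0],
    [0,0,0,0],
  ],
)

```text
time_s: 6.43
eef_pos: [485.9, -197.4, 168.4]
tcp_rot: [0.999, -0.033, -0.001, -0.001]
ft_force: [0.5, -0.2, 0.0]
width: 85.3
```

Run:
```python
from h import *
info();g=grab('wrist','w9');info()
```

```text
t 6.4333 pos [ 485.93 -197.36  168.39] along/y [ 497.74 -165.33] yaw -3.73 tilt [-0.0028  0.002 ] F [ 0.5 -0.2  0. ] w 85.3 dq 0.009
t 6.4833 pos [ 486.12 -197.48  168.59] along/y [ 497.94 -165.43] yaw -3.72 tilt [-0.0025  0.0018] F [-0.3  0.1 -0.2] w 85.3 dq 0.01
```

View pics/w9.png

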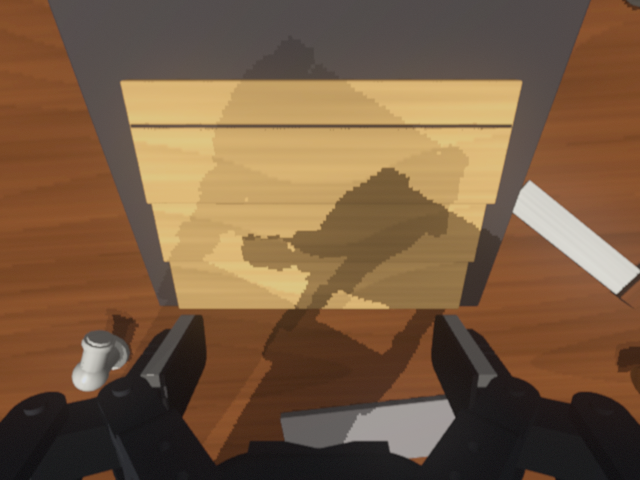

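Run:
```python
from h import *
g=load('w9')
a=rowedge(g,[160,180,200,230,480],196,210);p=rowedge(g,[140,200,300,400,500],118,134,-1);b=rowedge(g,[170,185,200,215,400,430,470],255,270);c=rowedge(g,[185,200,220,250,430,450],300,315,-1)
U=rowedge(g,[140,200,500,510],72,90,1)
for n,x in zip('apbcU',(a,p,b,c,U)): print(n,[(i[0],round(i[1],1),i[2]) for i in x])
A=edge(g,SP,[x[:2] for x in a],'sL');edge(g,SP,[x[:2] for x in p],'pencil');edge(g,F2P,[x[:2] for x in b if x[2]>4],'f2L');edge(g,F1P,[x[:2] for x in c],'f1L')
print('corners s', [np.round(along(x),1) for x in onplane(g,[(121,80),(521.5,81),(147.5,203.5),(492,204.5)],*SP)],'f1',[np.round(along(x),1) for x in onplane(g,[(179,308),(461.5,308.5)],*F1P)])
im=g['image']
save('w9l',cv2.resize(im[190:275,140:260],None,fx=6,fy=6,interpolation=cv2.INTER_CUBIC))
C=cloud(g);q=C[130:198,160:480].reshape(-1,3);print('off',np.median(q@SP[0]-SP[1]));q=C[85:115,160:480].reshape(-1,3);print('off',np.median(q@SP[0]-SP[1]));q=C[210:255,180:470].reshape(-1,3);print('off2',np.median(q@F2P[0]-F2P[1]))
```

```text
a [(160, np.float64(203.6), np.float64(4.0)), (180, np.float64(203.6), np.float64(3.4)), (200, np.float64(200.9), np.float64(4.2)), (230, np.float64(204.6), np.float64(8.1)), (480, np.float64(201.7), np.float64(3.4))]
p [(140, np.float64(123.8), np.float64(36.5)), (200, np.float64(123.8), np.float64(32.4)), (300, np.float64(124.0), np.float64(29.2)), (400, np.float64(124.0), np.float64(31.0)), (500, np.float64(124.1), np.float64(38.2))]
b [(170, np.float64(261.3), np.float64(9.9)), (185, np.float64(267.4), np.float64(3.8)), (200, np.float64(261.8), np.float64(2.8)), (215, np.float64(266.2), np.float64(4.1)), (400, np.float64(262.7), np.float64(3.2)), (430, np.float64(262.5), np.float64(3.4)), (470, np.float64(261.4), np.float64(19.5))]
c [(185, np.float64(308.4), np.float64(29.5)), (200, np.float64(308.4), np.float64(29.5)), (220, np.float64(308.4), np.float64(29.1)), (250, np.float64(308.4), np.float64(28.7)), (430, np.float64(308.4), np.float64(21.7)), (450, np.float64(308.1), np.float64(9.0))]
U [(140, np.float64(80.2), np.float64(29.1)), (200, np.float64(80.1), np.float64(27.1)), (500, np.float64(79.9), np.float64(27.9)), (510, np.float64(79.9), np.float64(29.2))]
sL along at y=-165.7: 528.46 skew deg 0.29 res [-0.2 -0.2  1.4 -1.   0.1]
pencil along at y=-165.7: 571.87 skew deg -0.06 res [-0.  0. -0.  0.  0.]
f2L along at y=-165.7: 485.29 skew deg 0.41 res [ 1.8 -2.1  0.3]
f1L along at y=-165.7: 444.36 skew deg 0.03 res [ 0.   0.  -0.  -0.  -0.1  0.1]
corners s [array([592.8, -67.7]), array([ 592.4, -265.6]), array([527.9, -67.3]), array([ 527.3, -264.7])] f1 [array([444.6, -65.8]), array([ 444.2, -267.2])]
off -0.012627796928398993
off -0.0916662626273208
off2 0.023264251443556816
```

View pics/w9l.png

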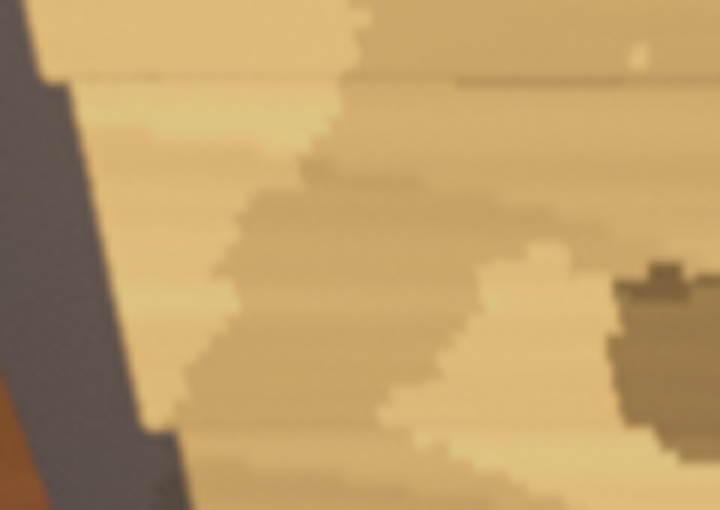

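Slipped strip is now within about 0.4 mm of its line and straight. Next I'll look at the last strip.

step_arm(
  moves=[
    [0,0,-1.5,5],
    [0,0,-1.5,5],
    [0.1,-3.7,0,0],
    [0.1,-3.7,0,0],
    [0.1,-3.7,0,0],
  ],
)

```text
time_s: 6.9
eef_pos: [516.2, -90.0, 199.6]
tcp_rot: [0.993, -0.12, -0.0, -0.0]
ft_force: [0.4, 0.3, -0.1]
width: 85.1
```

step_arm(
  moves=[
    [0.1,-3.7,0,0],
    [0.1,-3.7,0,0],
    [0.1,-3.7,0,0],
    [0.1,-3.7,0,0],
    [0.1,-3.7,0,0],
  ],
)

```text
time_s: 7.32
eef_pos: [564.7, 89.5, 199.2]
tcp_rot: [0.993, -0.119, -0.001, 0.0]
ft_force: [-0.4, -0.5, 0.5]
width: 85.2
```

step_arm(
  moves=[
    [0.1,-3.7,0,0],
    [0.1,-3.7,0,0],
    [0,0,0,0],
    [0,0,0,0],
    [0,0,0,0],
  ],
)

```text
time_s: 7.73
eef_pos: [584.0, 158.7, 199.1]
tcp_rot: [0.993, -0.119, -0.001, 0.0]
ft_force: [0.7, 0.2, -0.1]
width: 85.6
```

Run:
```python
from h import *
info();g=grab('wrist','u1');info()
```

```text
t 7.7333 pos [583.98 158.75 199.15] along/y [572.41 196.4 ] yaw -13.7 tilt [-0.0019 -0.0006] F [ 0.7  0.2 -0.1] w 85.6 dq 0.027
t 7.7833 pos [584.09 158.16 199.4 ] along/y [572.56 195.82] yaw -13.76 tilt [-0.0015 -0.0005] F [ 0.3  0.2 -0.2] w 85.3 dq 0.016
```

View pics/u1.png

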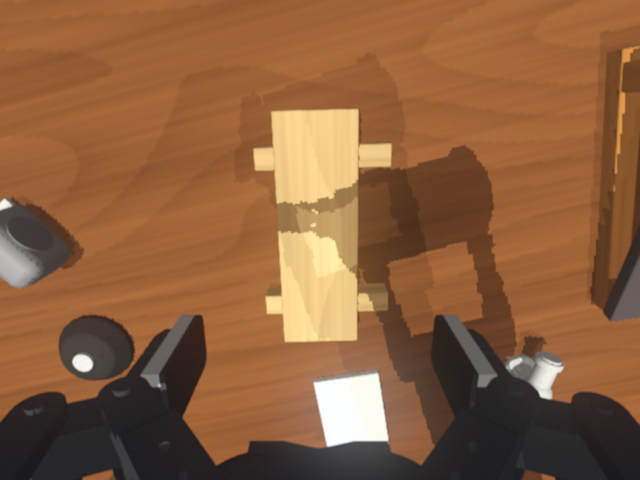

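Run:
```python
from h import *
g=load('u1');im=g['image'];hsv=cv2.cvtColor(im,cv2.COLOR_RGB2HSV)
C=cloud(g);m=((C[...,2]>27)&(C[...,2]<34)).astype(np.uint8);m[:, :250]=0;m[:,400:]=0;m[350:]=0
m=cv2.morphologyEx(m,cv2.MORPH_OPEN,np.ones((5,5)))
cn=max(cv2.findContours(m,cv2.RETR_EXTERNAL,cv2.CHAIN_APPROX_NONE)[0],key=cv2.contourArea)
print(cv2.approxPolyDP(cn,8,True)[:,0].tolist())
q=C[m>0];z=np.median(q[:,2]);print('z',z,'slope',np.linalg.lstsq(np.c_[q[:,:2],np.ones(len(q))],q[:,2],rcond=None)[0][:2])
W=onz(g,cn[:,0]+0.0,z)[:,:2].astype(np.float32);r=cv2.minAreaRect(W);print(r)
W2=onz(g,[(272,110.5),(358.5,109),(357.5,340.5),(285,341.5)],z)[:,:2];print(W2.round(1),W2.mean(0))
for a,b in((0,3),(1,2)): d=W2[a]-W2[b];print(np.linalg.norm(d),np.degrees(np.arctan2(d[1],d[0])))
for a,b in((0,1),(3,2)): print(np.linalg.norm(W2[a]-W2[b]))
s=g['state'];delta(s,[*W2.mean(0),z])
save('u1c',cv2.resize(im[95:355,240:400],None,fx=3,fy=2.2,interpolation=cv2.INTER_CUBIC))
```

```text
[[271, 112], [285, 341], [356, 340], [358, 110]]
z 30.991238179460765 slope [-0.00081639 -0.00183834]
((565.7241821289062, 163.57412719726562), (65.7596206665039, 199.61529541015625), 77.65836334228516)
[[670.4 173.3]
 [656.1 110. ]
 [460.7 152. ]
 [475.5 216.3]] [565.6797271  162.91786025]
199.64454973937907 -12.434593080163467
199.81157492859623 -12.133252794439166
64.87676070064556
65.92875702239459
tool delta cm [-1.850e+00  1.000e-02  1.682e+01]
```

View pics/u1c.png

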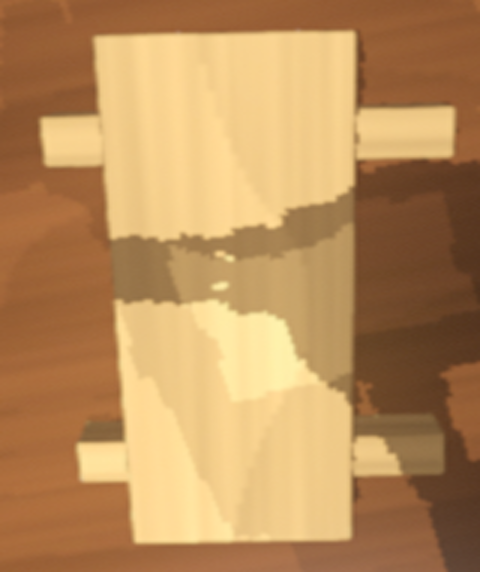

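step_arm(
  moves=[
    [-1,0,1,-1.4],
    [-0.9,0,2,0],
    [0,0,2,0],
    [0,0,2,0],
    [0,0,0,0],
  ],
  hand=86,
)

```text
time_s: 8.2
eef_pos: [562.6, 161.6, 125.6]
tcp_rot: [0.994, -0.108, -0.004, 0.001]
ft_force: [-0.3, 0.5, -0.1]
width: 73.1
```

step_arm(
  moves=[
    [0,0,0,0],
    [0,0,0,0],
    [0,0,0,0],
    [0,0,0,0],
    [0,0,0,0],
  ],
)

```text
time_s: 8.62
eef_pos: [566.8, 163.3, 131.4]
tcp_rot: [0.994, -0.107, 0.001, -0.0]
ft_force: [0.5, -0.1, -0.4]
width: 73.5
```

Run:
```python
from h import *
s=info();g=grab('wrist','u2')
delta(s,[565.7,163.2,30])
def prof(g):
    C=cloud(g);T=np.linalg.inv(toolT(g['state']));P=C.reshape(-1,3)@T[:3,:3].T+T[:3,3]
    m=(P[:,2]>-45)&(P[:,2]<5)&(abs(P[:,0])<14)&(abs(P[:,1])<70)&(abs(P[:,1])>25);q=P[m]
    for lo in range(28,64,2):
        r=q[(abs(q[:,1])>=lo)&(abs(q[:,1])<lo+2)]
        if len(r)>5: print(lo,len(r),'maxz',np.percentile(r[:,2],99).round(1),'x at',r[r[:,2]>np.percentile(r[:,2],95)][:,0].mean().round(1))
prof(load('w9'));print();prof(g)
```

```text
t 8.6167 pos [566.81 163.26 131.44] along/y [554.99 199.79] yaw -12.33 tilt [0.0021 0.0002] F [ 0.5 -0.1 -0.4] w 73.5 dq 0.006
tool delta cm [-0.13  0.04 10.14]
40 7 maxz -30.0 x at -2.6
42 4191 maxz -14.8 x at 0.7
44 559 maxz -17.4 x at 11.5
46 571 maxz -17.9 x at 11.5
48 373 maxz -17.4 x at 11.5
50 22 maxz -21.6 x at 8.0
52 468 maxz -20.6 x at 7.6
54 505 maxz -21.4 x at 7.4
56 73 maxz -25.2 x at 7.5

34 13 maxz -15.7 x at 6.2
36 3947 maxz -10.4 x at 0.9
38 619 maxz -13.4 x at 11.5
40 638 maxz -13.0 x at 11.4
42 427 maxz -13.2 x at 11.4
44 68 maxz -17.4 x at 7.6
46 486 maxz -16.5 x at 7.5
48 491 maxz -17.2 x at 7.5
50 81 maxz -21.2 x at 7.4
```

View pics/u2.png

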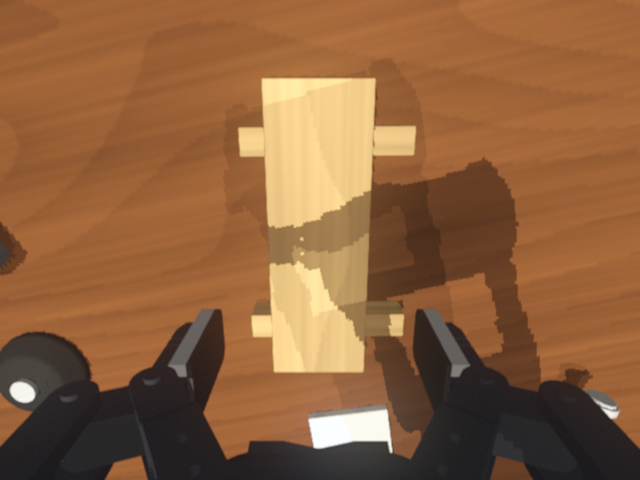

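step_arm(
  moves=[
    [-0.1,0,3,0],
    [0,0,3,0],
    [0,0,2.5,0],
    [0,0,1.5,0],
    [0,0,0.8,0],
  ],
)

```text
time_s: 9.08
eef_pos: [563.2, 163.4, 19.7]
tcp_rot: [0.994, -0.107, -0.002, 0.0]
ft_force: [0.1, -0.7, -0.3]
width: 73.2
```

step_arm(
  moves=[
    [0,0,0.3,0],
    [0,0,0,0],
    [0,0,0,0],
    [0,0,0,0],
    [0,0,0,0],
  ],
)

```text
time_s: 9.5
eef_pos: [566.2, 163.6, 20.6]
tcp_rot: [0.994, -0.107, 0.001, -0.0]
ft_force: [-0.1, -0.1, -0.2]
width: 73.5
```

Run:
```python
from h import *
s=info();g=grab('wrist','u3')
```

```text
t 9.5 pos [566.15 163.65  20.62] along/y [554.31 200.13] yaw -12.32 tilt [0.0025 0.0002] F [-0.1 -0.1 -0.2] w 73.5 dq 0.006
```

View pics/u3.png

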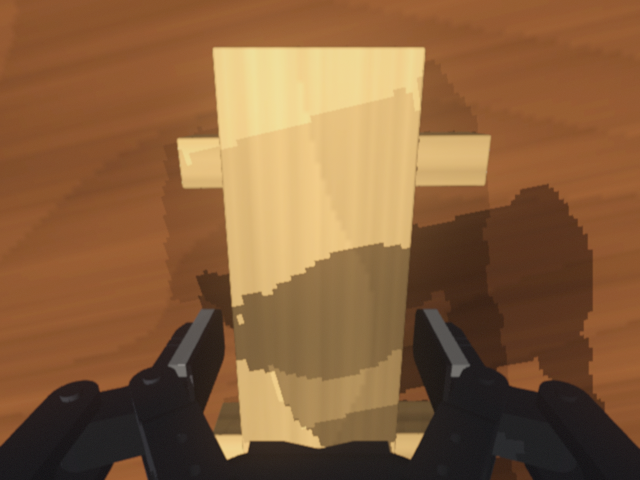

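step_arm(
  moves=[
    [0,0,0.1,0],
    [0,0,0,0],
    [0,0,0,0],
    [0,0,0,0],
    [0,0,0,0],
  ],
  hand=0,
)

```text
time_s: 9.97
eef_pos: [566.0, 163.7, 20.2]
tcp_rot: [0.994, -0.107, 0.001, -0.0]
ft_force: [-3.7, -1.0, 9.4]
width: 63.2
```

step_arm(
  moves=[
    [0,0,0,0],
    [0,0,-0.5,0],
    [0,0,-1,0],
    [0,0,-1.5,0],
    [0,0,-2,0],
  ],
)

```text
time_s: 10.38
eef_pos: [563.7, 163.4, 67.8]
tcp_rot: [0.994, -0.107, -0.001, 0.0]
ft_force: [-0.7, -0.4, -1.0]
width: 63.6
```

step_arm(
  moves=[
    [0,0,-3,0],
    [0,0,-3,0],
    [0,0,-3,0],
    [0,0,-2,0],
    [0,0,0,0],
  ],
)

```text
time_s: 10.8
eef_pos: [568.4, 163.9, 184.8]
tcp_rot: [0.994, -0.107, 0.005, -0.001]
ft_force: [1.4, 0.0, 0.4]
width: 63.3
```

Run:
```python
from h import *
s=info();g=grab('wrist','u4')
```

```text
t 10.8 pos [568.35 163.88 184.82] along/y [556.49 200.51] yaw -12.31 tilt [0.0108 0.0009] F [1.4 0.  0.4] w 63.3 dq 0.059
```

View pics/u4.png

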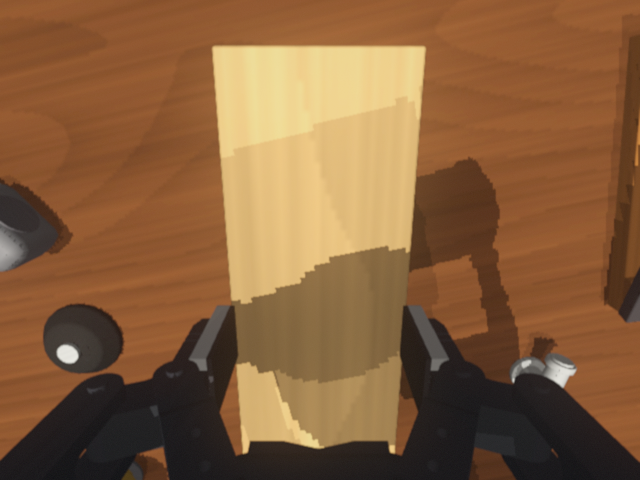

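Run:
```python
from h import *
s=info();g=grab('wrist','u5');info()
C=cloud(g);T=np.linalg.inv(toolT(g['state']));P=(C.reshape(-1,3)@T[:3,:3].T+T[:3,3]).reshape(480,640,3)
m=(abs(P[...,1])<38)&(P[...,2]>-25)&(P[...,2]<10);m[440:]=0;m[:, :205]=0;m[:,435:]=0
q=P[m];q2=q[abs(q[:,1])<28]
A=np.c_[q2[:,:2],np.ones(len(q2))];x=np.linalg.lstsq(A,q2[:,2],rcond=None)[0];print('z top in tool = %.2f + x*%.4f + y*%.4f'%(x[2],x[0],x[1]))
im=g['image'];v=46
o=rowedge(g,[230,280,320,360,410],36,58);print(o)
n=toolT(g['state'])[:3,:3]
def cast(px):
    oo,d=ray(g,px);o_=T[:3,:3]@oo+T[:3,3];dd=d@T[:3,:3].T
    t=(x[2]+x[0]*o_[0]+x[1]*o_[1]-o_[2])/(dd[:,2]-x[0]*dd[:,0]-x[1]*dd[:,1]);return o_+t[:,None]*dd
print(cast([(213.5,46.5),(425.5,46.5),(230,290),(409.5,250),(222,170),(417,150)]).round(1))
def prof():
    m=(P[...,2]>-45)&(P[...,2]<5)&(abs(P[...,0])<14)&(abs(P[...,1])<70);q=P[m]
    for lo in range(28,56,2):
        r=q[(abs(q[:,1])>=lo)&(abs(q[:,1])<lo+2)]
        if len(r)>5: print(lo,len(r),'maxz',np.percentile(r[:,2],99).round(1),'x at',r[r[:,2]>np.percentile(r[:,2],95)][:,0].mean().round(1))
prof()
save('u5c',cv2.resize(im[290:400,180:460],None,fx=2.8,fy=2.8,interpolation=cv2.INTER_CUBIC))
```

```text
t 10.85 pos [566.91 163.72 181.71] along/y [555.06 200.25] yaw -12.32 tilt [0.0065 0.0006] F [ 0.1 -0.1 -2. ] w 63.1 dq 0.064
t 10.9 pos [565.41 163.56 179.13] along/y [553.57 200.  ] yaw -12.32 tilt [0.0019 0.0001] F [-0.4  0.5 -1.2] w 63.3 dq 0.047
z top in tool = -10.63 + x*0.0019 + y*-0.0015
[(230, np.float64(45.39889196675508), np.float64(30.8)), (280, np.float64(45.562347188266195), np.float64(29.9)), (320, np.float64(45.58208955224166), np.float64(29.5)), (360, np.float64(45.71208226221843), np.float64(28.3)), (410, np.float64(45.64876957494873), np.float64(31.1))]
[[ 99.7 -32.4 -10.4]
 [ 99.6  32.4 -10.5]
 [ 17.9 -33.  -10.5]
 [ 33.6  32.3 -10.6]
 [ 62.1 -32.6 -10.5]
 [ 68.7  32.3 -10.6]]
28 663 maxz -9.4 x at 1.7
30 3280 maxz -9.7 x at -0.1
32 1532 maxz -10.0 x at 6.8
34 784 maxz -11.5 x at 11.6
36 658 maxz -11.5 x at 11.7
38 96 maxz -11.1 x at 11.3
40 380 maxz -13.7 x at 7.6
42 477 maxz -14.1 x at 7.5
44 271 maxz -16.5 x at 7.5
```

View pics/u5c.png

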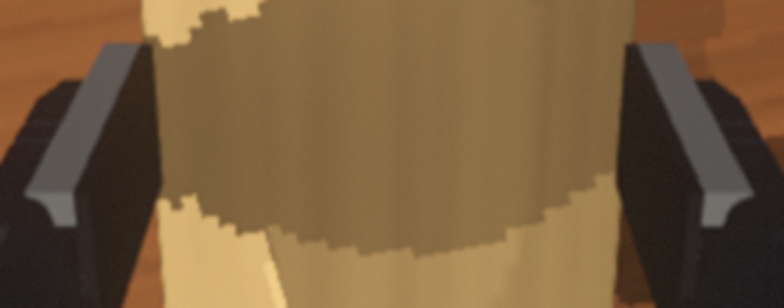

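step_arm(
  moves=[
    [0,0,0,-7],
    [0,0,0,-7],
    [0,0,0,-7],
    [0,0,0,-7],
    [0,0,0,-7],
  ],
)

```text
time_s: 11.32
eef_pos: [563.5, 163.4, 175.6]
tcp_rot: [0.98, 0.2, -0.002, -0.0]
ft_force: [-0.5, 0.5, -0.1]
width: 62.8
```

step_arm(
  moves=[
    [0,0,0,-7],
    [0,0,0,-7],
    [0,0,0,-7],
    [0,0,0,-7],
    [0,0,0,-7],
  ],
)

```text
time_s: 11.73
eef_pos: [563.5, 163.4, 175.6]
tcp_rot: [0.875, 0.485, -0.002, -0.001]
ft_force: [-0.1, -0.1, -0.8]
width: 62.8
```

step_arm(
  moves=[
    [0,0,0,-7],
    [0,0,0,-7],
    [0,0,0,-7],
    [0,0,0,-7],
    [0,0,0,-0.6],
  ],
)

```text
time_s: 12.15
eef_pos: [563.6, 163.4, 175.8]
tcp_rot: [0.729, 0.685, -0.002, -0.001]
ft_force: [-0.2, -0.2, -0.8]
width: 63.2
```

Run:
```python
from h import *
s=info();delta(s,[*unalong(599.3,-166),140])
```

```text
t 12.15 pos [563.56 163.38 175.78] along/y [551.74 199.7 ] yaw 86.47 tilt [-0.0043 -0.0003] F [-0.2 -0.2 -0.8] w 63.2 dq 0.044
tool delta cm [-36.58   4.64   3.58]
```

step_arm(
  moves=[
    [-3.6,0.4,0,0],
    [-3.6,0.5,0,0],
    [-3.6,0.5,0,0],
    [-3.6,0.5,0,0],
    [-3.6,0.5,0,0],
  ],
)

```text
time_s: 12.57
eef_pos: [576.2, -19.0, 176.6]
tcp_rot: [0.731, 0.683, -0.001, -0.001]
ft_force: [0.1, 0.2, -0.7]
width: 63.3
```

step_arm(
  moves=[
    [-3.6,0.5,0,0],
    [-3.6,0.5,0,0],
    [-3.6,0.5,0,0],
    [-3.6,0.4,0,0],
    [-3.6,0.4,0,0],
  ],
)

```text
time_s: 12.98
eef_pos: [587.5, -200.1, 176.5]
tcp_rot: [0.731, 0.682, -0.0, -0.001]
ft_force: [0.3, 0.3, -0.9]
width: 63.4
```

step_arm(
  moves=[
    [-0.5,0,1,0],
    [0,0,1,0],
    [0,0,1,0],
    [0,0,0,0],
    [0,0,0,0],
  ],
)

```text
time_s: 13.4
eef_pos: [587.4, -201.6, 146.4]
tcp_rot: [0.729, 0.684, -0.0, -0.002]
ft_force: [0.6, -0.0, -0.6]
width: 62.9
```

Run:
```python
from h import *
s=info();delta(s,[*unalong(599.3,-166),105]);g=grab('wrist','p1');grab('side','sp1')
save('sp1c',cv2.resize(load('sp1')['image'][130:270,260:430],None,fx=4,fy=4,interpolation=cv2.INTER_CUBIC))
```

```text
t 13.4 pos [ 587.36 -201.57  146.37] along/y [ 599.23 -162.94] yaw 86.34 tilt [-0.0031  0.0021] F [ 0.6 -0.  -0.6] w 62.9 dq 0.031
tool delta cm [-0.31  0.02  4.14]
```

View pics/p1.png

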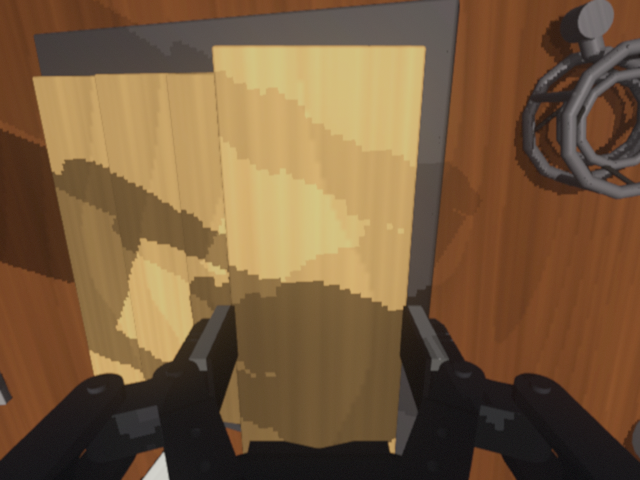

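View pics/sp1c.png

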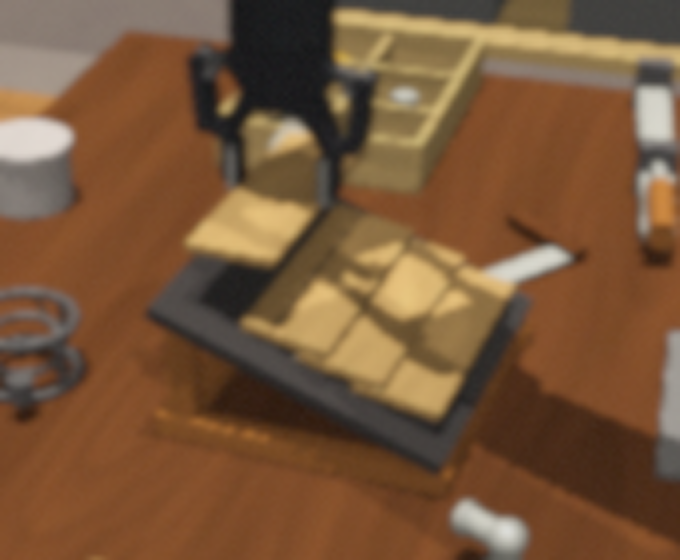

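step_arm(
  moves=[
    [-0.3,0,1,0],
    [0,0,1,0],
    [0,0,1,0],
    [0,0,0.4,0],
    [0,0,0,0],
  ],
)

```text
time_s: 13.92
eef_pos: [586.8, -206.0, 111.8]
tcp_rot: [0.73, 0.684, -0.001, -0.002]
ft_force: [-0.2, 0.6, 0.0]
width: 63.1
```

step_arm(
  moves=[
    [0,0,0.1,0],
    [0,0,0.1,0],
    [0,0,0.1,0],
    [0,0,0.1,0],
    [0,0,0,0],
  ],
)

```text
time_s: 14.33
eef_pos: [588.1, -206.8, 110.3]
tcp_rot: [0.73, 0.684, 0.0, 0.0]
ft_force: [-0.2, 1.1, -1.1]
width: 63.3
```

Run:
```python
from h import *
s=info();g=grab('wrist','p2');s=info();delta(s,[*unalong(599.3,-166),105])
```

```text
t 14.3333 pos [ 588.13 -206.81  110.31] along/y [ 600.34 -168.11] yaw 86.28 tilt [ 0.0002 -0.0001] F [-0.2  1.1 -1.1] w 63.3 dq 0.004
t 14.3833 pos [ 588.12 -206.81  110.33] along/y [ 600.33 -168.11] yaw 86.28 tilt [ 0.0002 -0.0001] F [-0.1  0.1 -0.3] w 63.5 dq 0.002
tool delta cm [ 0.21 -0.1   0.53]
```

step_arm(
  moves=[
    [0.17,-0.05,0.1,0],
    [0,0,0.1,0],
    [0,0,0.1,0],
    [0,0,0.05,0],
    [0,0,0,0],
  ],
)

```text
time_s: 14.8
eef_pos: [587.6, -205.0, 106.5]
tcp_rot: [0.73, 0.684, -0.0, -0.0]
ft_force: [0.5, -0.1, 0.6]
width: 63.2
```

step_arm(
  moves=[
    [0,0,0.05,0],
    [0,0,0.05,0],
    [0,0,0.05,0],
    [0,0,0,0],
    [0,0,0,0],
  ],
)

```text
time_s: 15.22
eef_pos: [587.8, -205.1, 105.5]
tcp_rot: [0.73, 0.684, 0.0, 0.0]
ft_force: [-1.5, -0.4, 1.8]
width: 62.9
```

Run:
```python
from h import *
s=info();g=grab('side','sp3');save('sp3c',cv2.resize(g['image'][130:270,260:430],None,fx=4,fy=4,interpolation=cv2.INTER_CUBIC))
```

```text
t 15.2167 pos [ 587.75 -205.11  105.47] along/y [ 599.85 -166.44] yaw 86.28 tilt [ 0.0002 -0.0001] F [-1.5 -0.4  1.8] w 62.9 dq 0.002
```

View pics/sp3c.png

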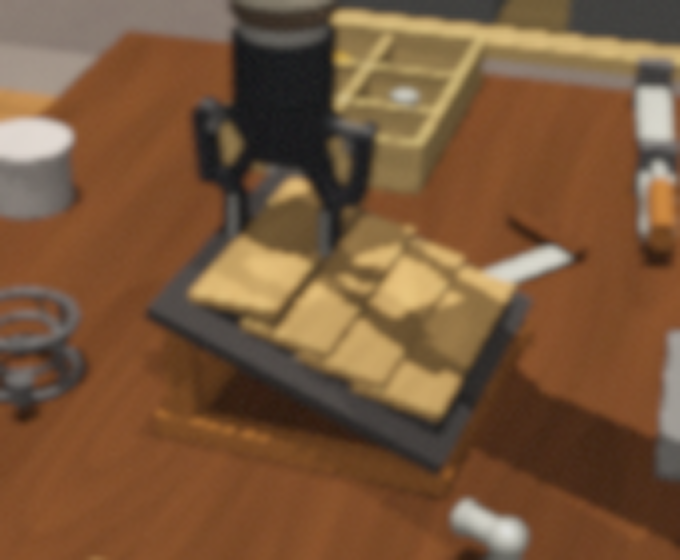

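step_arm(
  moves=[
    [0,0,0.05,0],
    [0,0,0,0],
    [0,0,0,0],
    [0,0,0,0],
    [0,0,0,0],
  ],
  hand=83,
)

```text
time_s: 15.68
eef_pos: [587.7, -205.0, 104.7]
tcp_rot: [0.73, 0.684, 0.0, 0.0]
ft_force: [-0.1, -1.1, 0.7]
width: 70.5
```

Run:
```python
from h import *
s=info();g=grab('wrist','p4')
```

```text
t 15.6833 pos [ 587.68 -205.03  104.66] along/y [ 599.78 -166.36] yaw 86.28 tilt [0. 0.] F [-0.1 -1.1  0.7] w 70.5 dq 0.001
```

View pics/p4.png

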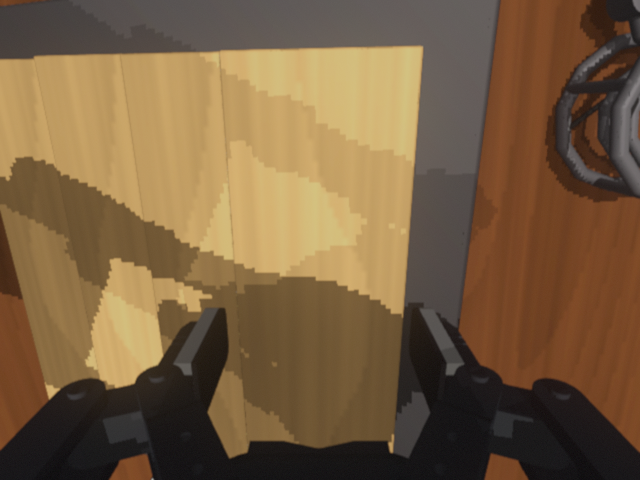

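step_arm(
  moves=[
    [0,0,-1,0],
    [0,0,-2,0],
    [0,0,-3,0],
    [0,0,-3,7],
    [0,0,0,7],
  ],
)

```text
time_s: 16.15
eef_pos: [591.2, -206.9, 203.4]
tcp_rot: [0.809, 0.588, 0.003, 0.006]
ft_force: [1.8, -0.1, 1.2]
width: 71.1
```

step_arm(
  moves=[
    [0,0,0,7],
    [0,0,0,7],
    [0,0,0,7],
    [0,0,0,7],
    [0,0,0,7],
  ],
  hand=100,
)

```text
time_s: 16.57
eef_pos: [587.8, -205.1, 195.7]
tcp_rot: [0.949, 0.317, 0.0, 0.0]
ft_force: [-0.1, 0.6, 0.4]
width: 85.4
```

step_arm(
  moves=[
    [0,0,0,7],
    [0,0,0,7],
    [0,0,0,7],
    [0,0,0,7],
    [0,0,0,7],
  ],
)

```text
time_s: 16.98
eef_pos: [587.8, -205.1, 195.7]
tcp_rot: [1.0, 0.017, 0.0, 0.0]
ft_force: [0.1, 0.2, -0.4]
width: 85.5
```

step_arm(
  moves=[
    [0,0,0,6],
    [-2.5,0,0,0],
    [-2.5,0,0,0],
    [0,0,0,0],
    [0,0,0,0],
  ],
)

```text
time_s: 17.4
eef_pos: [537.3, -201.7, 195.4]
tcp_rot: [0.999, -0.033, 0.0, 0.0]
ft_force: [0.9, 0.2, -0.1]
width: 85.5
```

Run:
```python
from h import *
s=info();g=grab('wrist','p5');info()
```

```text
t 17.4 pos [ 537.32 -201.75  195.36] along/y [ 549.3  -166.36] yaw -3.76 tilt [ 0.0006 -0.0002] F [ 0.9  0.2 -0.1] w 85.5 dq 0.052
t 17.45 pos [ 538.21 -202.04  195.69] along/y [ 550.21 -166.6 ] yaw -3.74 tilt [ 0.0016 -0.0008] F [ 0.1 -0.7  0.7] w 85.2 dq 0.029
```

View pics/p5.png

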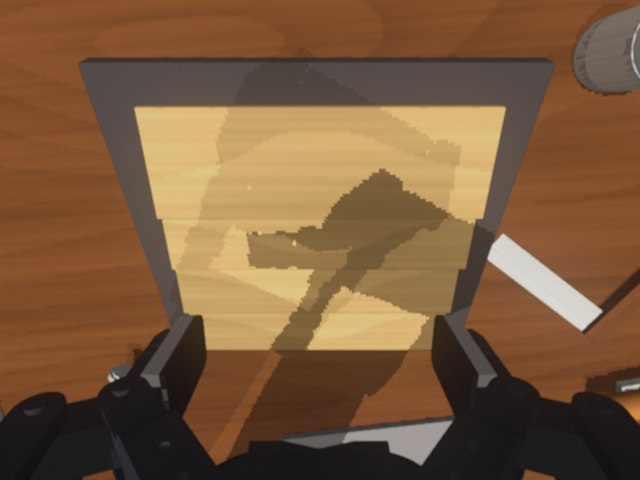

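```bash
cat >> h.py <<'E'
def fitp(g,u0,u1,v0,v1):
    C=cloud(g);P=C[v0:v1,u0:u1].reshape(-1,3);a=np.array([along(p) for p in P[::3]]);A=np.c_[a[:,0]-600,a[:,1]+166,np.ones(len(a))];z=P[::3,2];w=np.ones(len(a),bool)
    for _ in range(5):
        x=np.linalg.lstsq(A[w],z[w],rcond=None)[0];r=z-A@x;w=abs(r)<2.5*r[w].std()+.1
    print('plane deg',np.degrees(np.arctan(x[:2])).round(2),'z600',x[2].round(2));
    n=np.array([-x[0]*np.cos(PSI)+x[1]*np.sin(PSI),-x[0]*np.sin(PSI)-x[1]*np.cos(PSI),1]);P0=np.array([*unalong(600,-166),x[2]]);return n,n@P0
UP=plane97([*unalong(600,-166), 0]);UP=(SP[0],SP[1]+2*8/np.cos(np.radians(9.7))-8/np.cos(np.radians(9.7)))
E
python3 - <<'E'
from h import *
g=load('p5')
pu=fitp(g,165,475,120,212);ps=fitp(g,175,465,226,262)
print('UP expected z600', (UP[1]-UP[0][:2]@unalong(600,-166)), 'SP', SP[1]-SP[0][:2]@unalong(600,-166))
for nm,rng,pl,us in(('U up',(98,114),UP,[150,200,300,400,490]),('U low',(212,227),UP,[170,185,200,460,470]),('S low',(261,277),SP,[180,190,205,440,450]),('f2',(306,322),F2P,[205,215,230,420,430]),('f1',(342,358),F1P,[220,250,300,350,400])):
    e=rowedge(g,us,*rng);print([(round(x[1],1),round(x[2],0)) for x in e]);edge(g,pl,[x[:2] for x in e],nm)
c=lambda pl,p:[np.round(along(x),1).tolist() for x in onplane(g,p,*pl)]
print('U',c(UP,[(135,106.5),(505.5,107)]))
im=g['image'];save('p5l',cv2.resize(im[205:325,150:230],None,fx=7,fy=4.9,interpolation=cv2.INTER_CUBIC));save('p5r',cv2.resize(im[205:325,430:490],None,fx=7,fy=4.9,interpolation=cv2.INTER_CUBIC))
E
```

```text
plane deg [ 9.12 -0.1 ] z600 110.98
plane deg [ 9.57 -0.11] z600 102.97
UP expected z600 111.20664992571595 SP 103.0906188363713
[(np.float64(106.4), np.float64(31.0)), (np.float64(106.3), np.float64(30.0)), (np.float64(106.1), np.float64(23.0)), (np.float64(106.0), np.float64(27.0)), (np.float64(106.0), np.float64(28.0))]
U up along at y=-165.7: 632.51 skew deg 0.02 res [-0. -0.  0.  0. -0.]
[(np.float64(219.4), np.float64(6.0)), (np.float64(219.5), np.float64(7.0)), (np.float64(219.3), np.float64(6.0)), (np.float64(218.4), np.float64(17.0)), (np.float64(222.9), np.float64(18.0))]
U low along at y=-165.7: 566.55 skew deg -0.37 res [-0.1 -0.1  0.1  1.5 -1.4]
[(np.float64(272.8), np.float64(4.0)), (np.float64(274.3), np.float64(4.0)), (np.float64(269.7), np.float64(4.0)), (np.float64(266.2), np.float64(2.0)), (np.float64(267.1), np.float64(2.0))]
S low along at y=-165.7: 527.71 skew deg 1.42 res [-0.2 -1.6  1.8  0.4 -0.5]
[(np.float64(317.1), np.float64(8.0)), (np.float64(313.4), np.float64(5.0)), (np.float64(313.4), np.float64(5.0)), (np.float64(313.4), np.float64(18.0)), (np.float64(319.3), np.float64(8.0))]
f2 along at y=-165.7: 483.96 skew deg -0.66 res [-2.4  1.2  1.3  2.7 -2.8]
[(np.float64(349.4), np.float64(30.0)), (np.float64(349.4), np.float64(28.0)), (np.float64(349.2), np.float64(10.0)), (np.float64(349.6), np.float64(41.0)), (np.float64(349.6), np.float64(42.0))]
f1 along at y=-165.7: 444.47 skew deg -0.20 res [-0.1 -0.   0.3 -0.1 -0.1]
U [[632.4, -68.7], [632.0, -266.4]]
```

View pics/p5l.png

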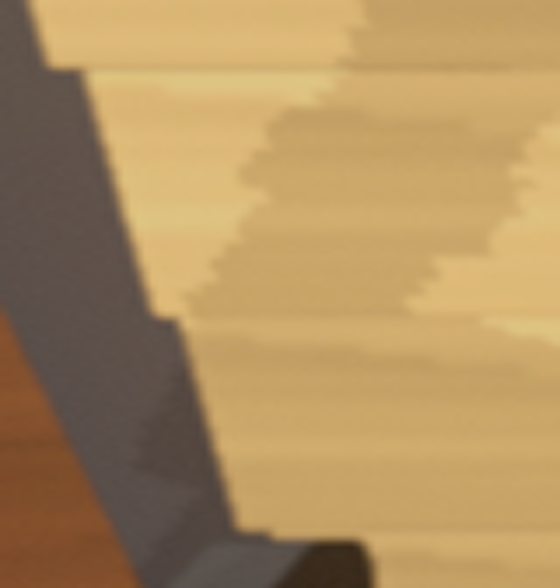

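View pics/p5r.png

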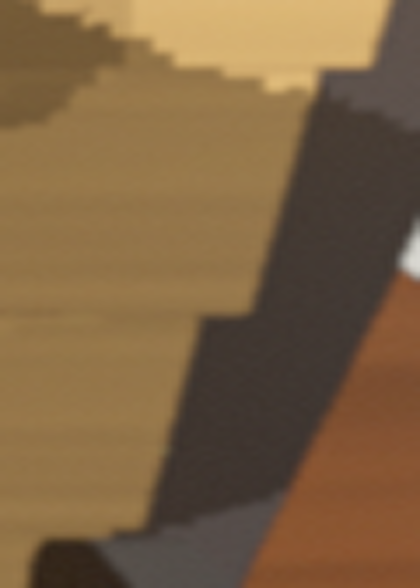

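Run:
```python
from h import *
g=load('p5')
L=cv2.cvtColor(g['image'],cv2.COLOR_RGB2GRAY).astype(float)
def colat(v,u0,u1,sgn):
    c=L[v-1:v+2,u0:u1].mean(0);c=np.convolve(c,[.25,.5,.25],'same');d=np.clip(sgn*np.diff(c),0,None)[2:-2];i=d.argmax();return u0+2+i+.5
for nm,pl,vs in(('U',UP,[120,140,160,180,200]),('S',SP,[228,240,255]),('f2',F2P,[278,290,300])):
    for v in vs:
        w=(v-106.5)/(269-106.5); l0=int(135+w*38);r0=int(505-w*45)
        l=colat(v,l0-14,l0+16,1);r=colat(v,r0-14,r0+16,-1)
        A=onplane(g,[(l,v),(r,v)],*pl);b=[along(a)[1] for a in A];print(nm,v,l,r,np.round(b,1),'mid',np.mean(b).round(2))
for nm,pl,p in(('U',UP,[(160,219.3),(480,219)]),('S',SP,[(175,269.6),(465,269.4)]),('f2',F2P,[(205,313.4),(420,313.4)])):
    edge(g,pl,p,nm)
```

```text
U 120 136.5 502.5 [ -67.9 -266.3] mid -167.1
U 140 140.5 498.5 [ -67.8 -266.4] mid -167.11
U 160 144.5 494.5 [ -67.7 -266.5] mid -167.12
U 180 148.5 490.5 [ -67.6 -266.7] mid -167.13
U 200 152.5 486.5 [ -67.4 -266.9] mid -167.14
S 228 163.5 473.5 [ -67.1 -266. ] mid -166.55
S 240 165.5 470.5 [ -66.8 -265.7] mid -166.22
S 255 168.5 467.5 [ -66.7 -265.7] mid -166.21
f2 278 176.5 456.5 [ -65.5 -264.7] mid -165.13
f2 290 179.5 454.5 [ -65.9 -265. ] mid -165.46
f2 300 181.5 452.5 [ -65.9 -264.9] mid -165.44
U along at y=-165.7: 567.10 skew deg -0.02 res [-0. -0.]
S along at y=-165.7: 527.68 skew deg -0.05 res [-0. -0.]
f2 along at y=-165.7: 485.87 skew deg -0.11 res [0. 0.]
```

Last strip lies flat, about 2.8 mm below its line and 1.5 mm off sideways. I'll nudge its end first, then square it up with a two-finger push.

step_arm(
  moves=[
    [1.2,3.2,0,0],
    [1.2,3.2,0,0],
    [1.3,3.2,0,0],
    [1.3,3.2,0,0],
    [0,0,2,0],
  ],
  hand=0,
)

```text
time_s: 17.87
eef_pos: [583.3, -341.0, 179.9]
tcp_rot: [0.999, -0.034, 0.005, 0.005]
ft_force: [1.5, 0.7, 0.3]
width: 25.4
```

step_arm(
  moves=[
    [0,0,2,0],
    [0,0,2,0],
    [0,0,1.5,0],
    [0,0,0,0],
    [0,0,0,0],
  ],
)

```text
time_s: 18.28
eef_pos: [579.7, -332.6, 119.2]
tcp_rot: [0.999, -0.032, -0.0, -0.0]
ft_force: [0.0, 0.3, 0.5]
width: 0.2
```

Run:
```python
from h import *
s=info();g=grab('wrist','n1');s=info();delta(s,[*unalong(600,-285),105])
```

```text
t 18.2833 pos [ 579.74 -332.6   119.23] along/y [ 600.15 -294.19] yaw -3.7 tilt [-0.0007  0.0008] F [0.  0.3 0.5] w 0.2 dq 0.034
t 18.3333 pos [ 580.39 -333.21  120.73] along/y [ 600.84 -294.75] yaw -3.7 tilt [ 0.0013 -0.001 ] F [ 0.1 -0.9  0.4] w -0.0 dq 0.022
tool delta cm [-0.09 -0.98  1.57]
```

View pics/n1.png

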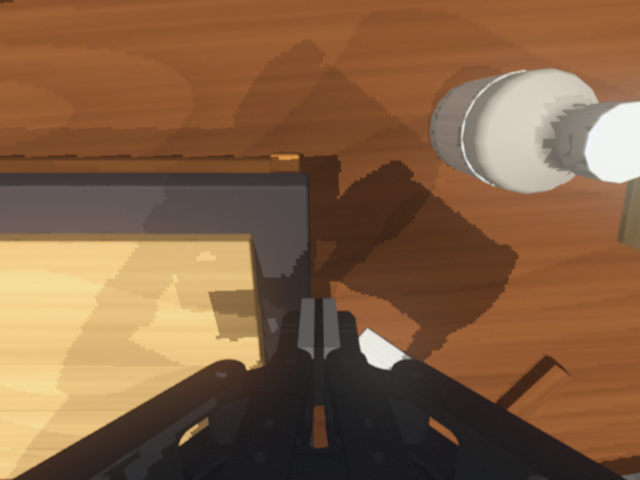

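step_arm(
  moves=[
    [0,-0.4,0.8,0],
    [0,-0.4,0.7,0],
    [0,-0.4,0,0],
    [0,0,0,0],
    [0,0,0,0],
  ],
)

```text
time_s: 18.75
eef_pos: [580.3, -320.4, 105.0]
tcp_rot: [0.999, -0.032, 0.0, 0.0]
ft_force: [-0.0, 0.3, 0.9]
width: -0.4
```

```bash
cat > n.py <<'E'
from h import *
import sys
s=info();g=grab('wrist',sys.argv[1]);im=g['image'];L=cv2.cvtColor(im,cv2.COLOR_RGB2GRAY).astype(float)
save(sys.argv[1]+'c',cv2.resize(im[180:400,180:400],None,fx=2.7,fy=2.7,interpolation=cv2.INTER_CUBIC))
for v in (int(a) for a in sys.argv[2:]):
    c=cv2.GaussianBlur(L[v-1:v+2].mean(0)[None],(5,1),0)[0];hs=cv2.cvtColor(im,cv2.COLOR_RGB2HSV)[v]
    sat=(hs[:,1]>85)&(hs[:,2]>90);u=np.where(sat[:300])[0].max();print(v,u,np.round(along(onplane(g,[(u+.5,v)],*UP)[0]),1))
E
python3 n.py n2 255 275 290
```

```text
t 18.75 pos [ 580.31 -320.39  104.96] along/y [ 599.92 -281.96] yaw -3.69 tilt [ 0.0002 -0.0002] F [-0.   0.3  0.9] w -0.4 dq 0.012
255 278 [ 632.1 -267.5]
275 279 [ 623.8 -267.5]
290 280 [ 617.2 -267.6]
```

View pics/n2c.png

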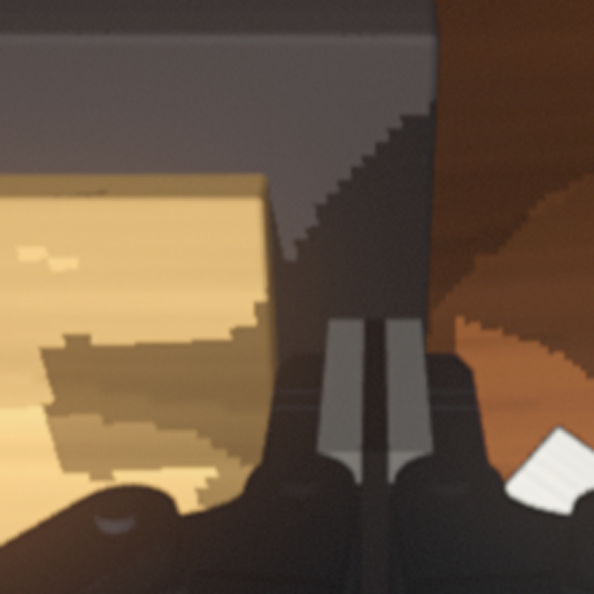

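step_arm(
  moves=[
    [0,-0.1,0,0],
    [0,-0.1,0,0],
    [0,-0.1,0,0],
    [0,0,0,0],
    [0,0,0,0],
  ],
)

```text
time_s: 19.22
eef_pos: [580.4, -317.8, 104.8]
tcp_rot: [0.999, -0.032, 0.0, 0.0]
ft_force: [0.9, -0.5, 0.1]
width: -0.0
```

```bash
python3 n.py n3 255 275 290
```

```text
t 19.2167 pos [ 580.36 -317.78  104.77] along/y [ 599.8  -279.35] yaw -3.72 tilt [ 0.0001 -0.0001] F [ 0.9 -0.5  0.1] w -0.0 dq 0.002
255 285 [ 632.1 -267.5]
275 286 [ 623.7 -267.5]
290 287 [ 617.2 -267.6]
```

step_arm(
  moves=[
    [0,-0.1,0,0],
    [0,-0.1,0,0],
    [0,-0.1,0,0],
    [0,0,0,0],
    [0,0,0,0],
  ],
)

```text
time_s: 19.68
eef_pos: [580.6, -314.7, 104.7]
tcp_rot: [0.999, -0.032, 0.0, -0.0]
ft_force: [0.0, 0.4, 0.2]
width: 0.3
```

```bash
python3 n.py n4 255 275 290
```

```text
t 19.6833 pos [ 580.56 -314.69  104.73] along/y [ 599.8  -276.26] yaw -3.71 tilt [0. 0.] F [0.  0.4 0.2] w 0.3 dq 0.002
255 293 [ 632.1 -267.2]
275 294 [ 623.8 -267.3]
290 295 [ 617.2 -267.5]
```

step_arm(
  moves=[
    [0,-0.1,0,0],
    [0,-0.1,0,0],
    [0,0,0,0],
    [0,0,0,0],
    [0,0,0,0],
  ],
)

```text
time_s: 20.15
eef_pos: [580.7, -312.7, 104.7]
tcp_rot: [0.999, -0.032, -0.0, -0.0]
ft_force: [0.3, -0.2, 0.9]
width: -0.1
```

```bash
python3 n.py n5 255 275 290
```

```text
t 20.15 pos [ 580.67 -312.72  104.7 ] along/y [ 599.78 -274.28] yaw -3.72 tilt [-0.      0.0001] F [ 0.3 -0.2  0.9] w -0.1 dq 0.002
255 299 [ 632.1 -267.4]
275 299 [ 623.7 -267.2]
290 299 [ 617.2 -267. ]
```

View pics/n5c.png

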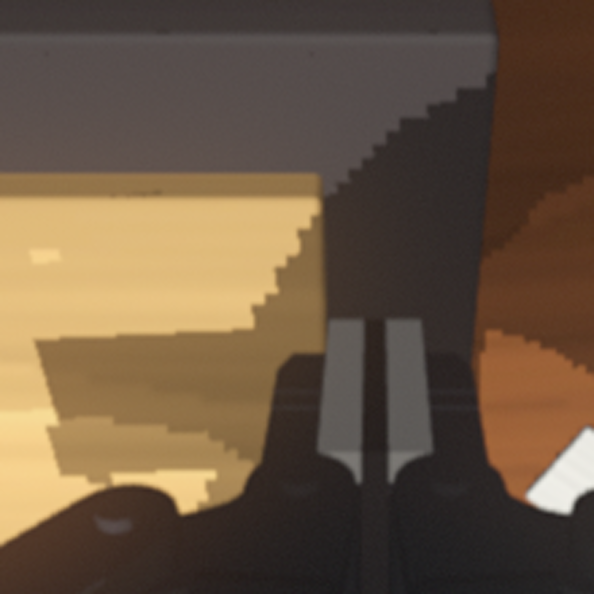

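step_arm(
  moves=[
    [0,0,-0.1,0],
    [0,-0.1,0,0],
    [0,-0.1,0,0],
    [0,0,0,0],
    [0,0,0,0],
  ],
)

```text
time_s: 20.62
eef_pos: [580.8, -310.8, 105.8]
tcp_rot: [0.999, -0.032, 0.0, 0.0]
ft_force: [0.1, 0.6, 0.4]
width: -0.1
```

```bash
sed -i 's/:300/:330/' n.py; python3 n.py n6 255 275 290
python3 - <<'E'
from h import *
for t in('n5','n6'):
    g=load(t);hs=cv2.cvtColor(g['image'],cv2.COLOR_RGB2HSV)
    for v in (260,275,285):
        u=np.where((hs[v,:330,1]>85)&(hs[v,:330,2]>90))[0].max();print(t,v,u,np.round(along(onplane(g,[(u+.5,v)],*UP)[0]),1))
E
```

```text
t 20.6167 pos [ 580.85 -310.8   105.77] along/y [ 599.84 -272.35] yaw -3.72 tilt [ 0.0001 -0.0002] F [0.1 0.6 0.4] w -0.1 dq 0.002
255 300 [ 631.7 -265.7]
275 301 [ 623.3 -265.9]
290 301 [ 616.7 -265.8]
n5 260 299 [ 630.  -267.3]
n5 275 299 [ 623.7 -267.2]
n5 285 299 [ 619.4 -267.1]
n6 260 300 [ 629.6 -265.7]
n6 275 301 [ 623.3 -265.9]
n6 285 301 [ 618.9 -265.9]
```

View pics/n6c.png

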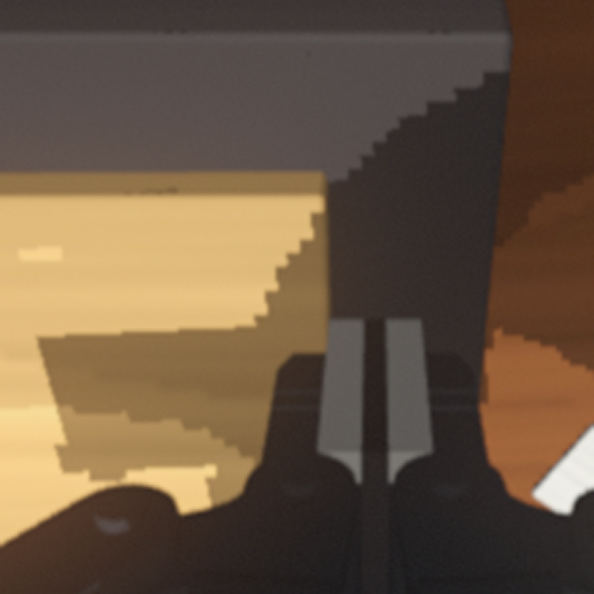

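step_arm(
  moves=[
    [0,1,0,0],
    [0,0.5,-2,0],
    [0,0,-3,0],
    [-1,-2,-3,0],
    [-1.5,-3.2,0,0],
  ],
  hand=0,
)

```text
time_s: 21.08
eef_pos: [561.4, -277.4, 193.3]
tcp_rot: [0.999, -0.034, 0.006, 0.004]
ft_force: [0.8, 0.2, 1.7]
width: 0.0
```

step_arm(
  moves=[
    [-1.5,-3.2,0,0],
    [-1.4,-3.2,0,0],
    [-0.3,-0.6,1,0],
    [0,0,2,0],
    [0,0,2,0],
  ],
  hand=100,
)

```text
time_s: 21.5
eef_pos: [531.5, -200.7, 136.2]
tcp_rot: [0.999, -0.032, 0.001, 0.001]
ft_force: [-0.6, -0.5, -0.6]
width: 60.6
```

step_arm(
  moves=[
    [0,0,0,0],
    [0,0,0,0],
    [0,0,0,0],
    [0,0,0,0],
    [0,0,0,0],
  ],
)

```text
time_s: 21.92
eef_pos: [531.7, -201.1, 137.1]
tcp_rot: [0.999, -0.033, 0.001, 0.001]
ft_force: [0.6, -0.1, -0.1]
width: 85.5
```

Run:
```python
from h import *
s=info();g=grab('wrist','q1');s=info();delta(s,[*unalong(542,-165.8),84.5])
```

```text
t 21.9167 pos [ 531.7  -201.12  137.11] along/y [ 543.65 -166.11] yaw -3.74 tilt [ 0.002  -0.0013] F [ 0.6 -0.1 -0.1] w 85.5 dq 0.007
t 21.9667 pos [ 531.56 -200.98  136.9 ] along/y [ 543.51 -165.97] yaw -3.73 tilt [ 0.0018 -0.0011] F [-0.  -0.4 -0.1] w 85.5 dq 0.009
tool delta cm [-0.16 -0.02  5.24]
```

View pics/q1.png

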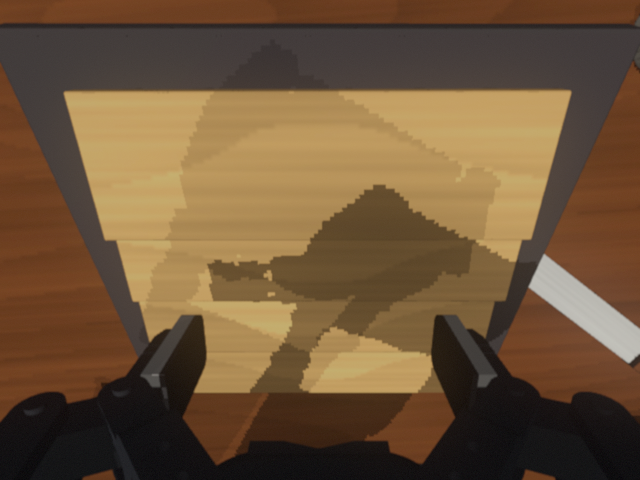

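Run:
```python
from h import *
g=load('q1')
for nm,rng,pl,us in(('U up',(84,99),UP,[80,150,200,300,400,500,560]),('U low',(234,246),UP,[125,135,150,160,500,515]),('S low',(295,307),SP,[140,145,150,215,480,490]),('f2',(346,358),F2P,[215,225,235,350,370,390]),('f1',(386,399),F1P,[220,250,300,350,400])):
    e=rowedge(g,us,*rng);print([(round(float(x[1]),1),round(float(x[2]),0)) for x in e]);edge(g,pl,[x[:2] for x in e],nm)
for p,pl in (((65,91),UP),((571.5,91),UP),((105.5,240),UP),((532,240),UP),((117.5,241.5),SP),((521,241.5),SP),((134,301.5),SP),((504,301.5),SP)): print(p,np.round(along(onplane(g,[p],*pl)[0]),1))
```

```text
[(90.8, 26.0), (90.7, 27.0), (90.6, 27.0), (90.4, 21.0), (90.3, 24.0), (90.0, 24.0), (89.7, 26.0)]
U up along at y=-165.7: 632.20 skew deg 0.10 res [ 0. -0.  0. -0. -0. -0.  0.]
[(240.3, 6.0), (240.5, 7.0), (240.5, 8.0), (240.6, 10.0), (240.6, 4.0), (240.6, 5.0)]
U low along at y=-165.7: 566.98 skew deg -0.10 res [ 0.1 -0.  -0.  -0.1  0.  -0. ]
[(301.5, 8.0), (298.3, 3.0), (301.2, 4.0), (300.8, 21.0), (299.1, 2.0), (299.2, 2.0)]
S low along at y=-165.7: 528.88 skew deg 0.14 res [-0.7  1.4 -0.5 -0.4  0.1 -0. ]
[(352.5, 6.0), (352.5, 6.0), (352.5, 6.0), (352.0, 9.0), (352.5, 6.0), (352.6, 7.0)]
f2 along at y=-165.7: 485.94 skew deg -0.11 res [-0.  -0.  -0.   0.3 -0.1 -0.2]
[(392.4, 29.0), (392.3, 15.0), (388.6, 11.0), (392.5, 39.0), (392.5, 40.0)]
f1 along at y=-165.7: 445.07 skew deg -0.30 res [-0.8 -0.7  2.9 -0.7 -0.7]
(65, 91) [632.  -67.5]
(571.5, 91) [ 631.9 -264.8]
(105.5, 240) [567.4 -66.7]
(532, 240) [ 567.1 -266. ]
(117.5, 241.5) [563.7 -67.6]
(521, 241.5) [ 563.5 -265.8]
(134, 301.5) [528.  -67.7]
(504, 301.5) [ 527.6 -265.4]
```

step_arm(
  moves=[
    [-0.15,0,1.5,0],
    [0,0,1.5,0],
    [0,0,1.5,0],
    [0,0,0.6,0],
    [0,0,0,0],
  ],
)

```text
time_s: 22.38
eef_pos: [528.5, -199.7, 83.4]
tcp_rot: [0.999, -0.032, -0.001, -0.001]
ft_force: [-1.4, -0.4, 0.3]
width: 85.4
```

step_arm(
  moves=[
    [0,0,0,0],
    [0,0,0,0],
    [0,0,0,0],
    [0,0,0,0],
    [0,0,0,0],
  ],
)

```text
time_s: 22.8
eef_pos: [529.7, -200.5, 85.4]
tcp_rot: [0.999, -0.032, 0.0, 0.0]
ft_force: [-0.0, -0.0, 0.9]
width: 85.5
```

Run:
```python
from h import *
s=info();delta(s,[*unalong(555,-166),85])
```

```text
t 22.8 pos [ 529.75 -200.48   85.38] along/y [ 541.67 -165.59] yaw -3.72 tilt [ 0.001  -0.0007] F [-0.  -0.   0.9] w 85.5 dq 0.004
tool delta cm [1.33 0.04 0.04]
```

Advance 13 mm to contact, then 2 mm more.

step_arm(
  moves=[
    [0.5,0,0,0],
    [0.4,0,0,0],
    [0.2,0,0,0],
    [0.2,0,0,0],
    [0.1,0,0,0],
  ],
)

```text
time_s: 23.22
eef_pos: [543.6, -201.1, 84.6]
tcp_rot: [0.999, -0.032, -0.0, -0.0]
ft_force: [-1.3, 0.7, 1.1]
width: 85.4
```

step_arm(
  moves=[
    [0.1,0,-0.02,0],
    [0,0,0,0],
    [0,0,0,0],
    [0,0,0,0],
    [0,0,0,0],
  ],
)

```text
time_s: 23.63
eef_pos: [544.3, -201.2, 84.9]
tcp_rot: [0.999, -0.032, 0.0, -0.0]
ft_force: [-0.3, 0.1, -0.2]
width: 85.6
```

```bash
cat > k.py <<'E'
from h import *
import sys
s=info();g=grab('wrist',sys.argv[1])
e=rowedge(g,[100,200,300,400,500,540],110,160,1);print([(round(float(x[1]),1),round(float(x[2]),0)) for x in e]);edge(g,UP,[x[:2] for x in e],'U up (before 632.2, want 635.0)')
E
python3 k.py k1
```

```text
t 23.6333 pos [ 544.31 -201.18   84.91] along/y [ 556.24 -165.35] yaw -3.72 tilt [0.0001 0.    ] F [-0.3  0.1 -0.2] w 85.6 dq 0.001
[(126.5, 23.0), (126.5, 18.0), (126.5, 19.0), (126.5, 26.0), (126.5, 24.0), (126.5, 24.0)]
U up (before 632.2, want 635.0) along at y=-165.7: 633.23 skew deg -0.01 res [ 0. -0. -0.  0. -0.  0.]
```

View pics/k1.png

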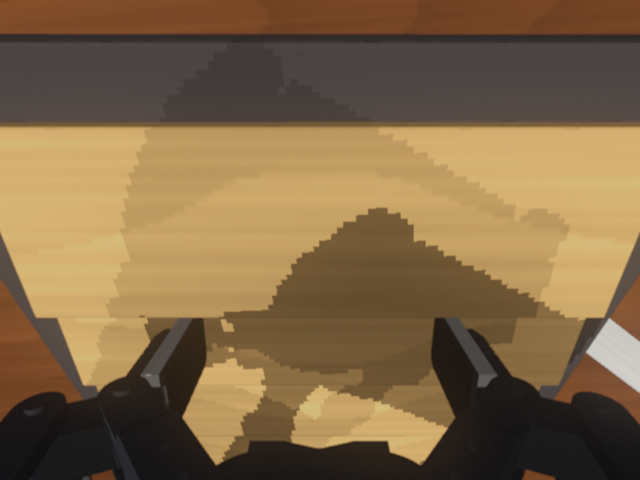

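step_arm(
  moves=[
    [0.06,0,-0.01,0],
    [0.06,0,-0.01,0],
    [0.05,0,-0.01,0],
    [0,0,0,0],
    [0,0,0,0],
  ],
)

```text
time_s: 24.1
eef_pos: [546.1, -201.3, 85.2]
tcp_rot: [0.999, -0.032, 0.0, 0.0]
ft_force: [-0.1, 0.4, -0.1]
width: 85.4
```

```bash
python3 k.py k2
```

```text
t 24.1 pos [ 546.1  -201.34   85.25] along/y [ 558.05 -165.39] yaw -3.72 tilt [ 0.0001 -0.0001] F [-0.1  0.4 -0.1] w 85.4 dq 0.002
[(126.9, 22.0), (127.0, 17.0), (127.0, 17.0), (126.9, 21.0), (127.1, 22.0), (127.0, 21.0)]
U up (before 632.2, want 635.0) along at y=-165.7: 634.91 skew deg -0.02 res [ 0. -0. -0.  0. -0.  0.]
```

Done; retreat and verify from above.

step_arm(
  moves=[
    [-0.5,0,0,0],
    [-0.8,0,0,0],
    [-0.4,0,-2,0],
    [0,0,-3,0],
    [0,0,-3,0],
  ],
)

```text
time_s: 24.57
eef_pos: [527.2, -199.5, 164.9]
tcp_rot: [0.999, -0.033, -0.001, -0.001]
ft_force: [0.6, -0.6, -0.2]
width: 85.1
```

step_arm(
  moves=[
    [0,0,-1,0],
    [0,0,0,0],
    [0,0,0,0],
    [0,0,0,0],
    [0,0,0,0],
  ],
)

```text
time_s: 24.98
eef_pos: [527.8, -199.5, 172.8]
tcp_rot: [0.999, -0.032, -0.002, -0.001]
ft_force: [-0.7, -0.1, -0.5]
width: 85.6
```

Run:
```python
from h import *
info();g=grab('wrist','z1');save('z1l',cv2.resize(g['image'][180:350,120:240],None,fx=5,fy=3.5,interpolation=cv2.INTER_CUBIC));save('z1r',cv2.resize(g['image'][180:350,410:520],None,fx=5,fy=3.5,interpolation=cv2.INTER_CUBIC))
t=grab('top','tz')
pu=fitp(g,180,460,110,180)
```

```text
t 24.9833 pos [ 527.77 -199.46  172.84] along/y [ 539.62 -164.7 ] yaw -3.72 tilt [-0.0035  0.0022] F [-0.7 -0.1 -0.5] w 85.6 dq 0.009
plane deg [ 9.59 -0.11] z600 111.11
```

View pics/z1.png

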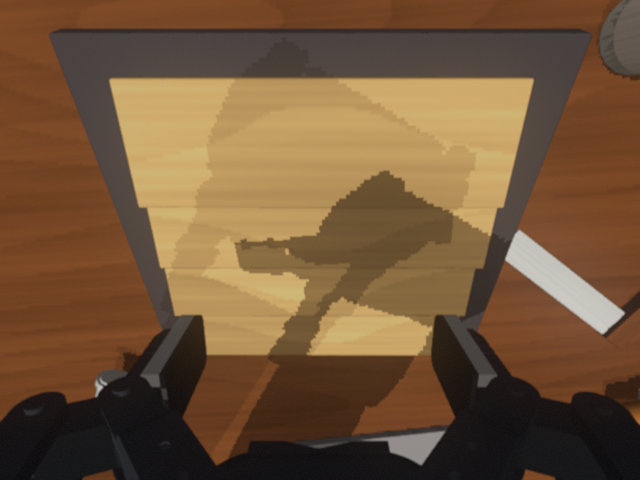

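View pics/tz.png

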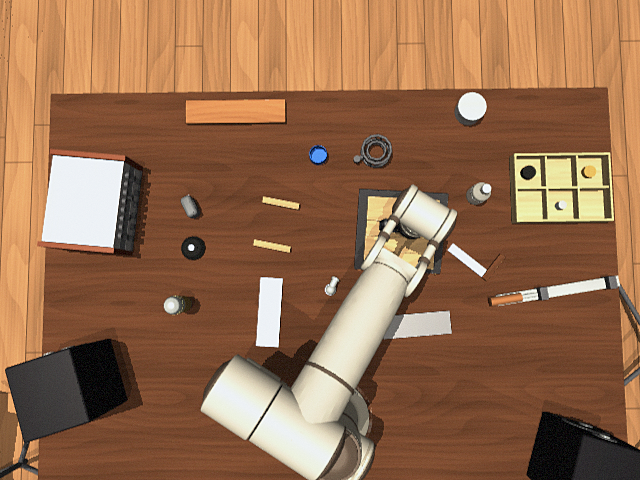

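View pics/z1l.png

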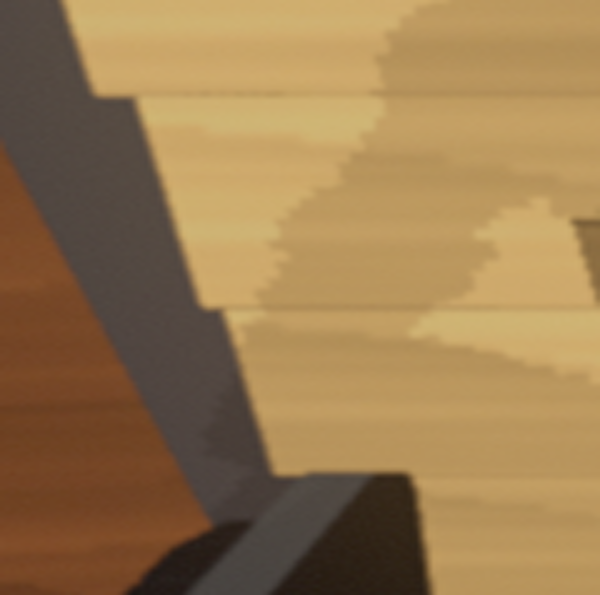

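View pics/z1r.png

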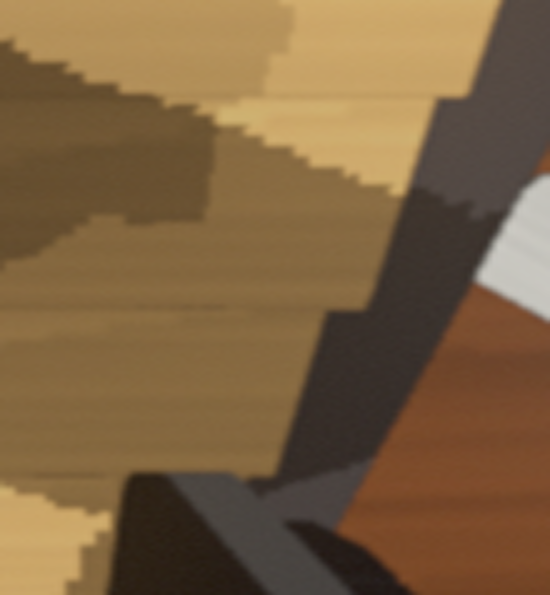

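Run:
```python
from h import *
g=load('z1')
for nm,pl,p in(('U',UP,[(155,207.2),(490,207.5)]),('S',SP,[(170,267.5),(470,268)]),('f2',F2P,[(215,315.7),(425,315.7)])): edge(g,pl,p,nm)
e=rowedge(g,[120,200,300,400,520],70,86,1);edge(g,UP,[x[:2] for x in e],'Uup')
L=[((138.8,207),UP),((503.6,207.5),UP),((146.8,208.5),SP),((497.5,209),SP),((159.5,267.5),SP),((483.5,268.5),SP),((164.5,269.5),F2P),((475,270),F2P)]
for p,pl in L: print(p,np.round(along(onplane(g,[p],*pl)[0]),1))
```

```text
U along at y=-165.7: 570.11 skew deg -0.05 res [-0. -0.]
S along at y=-165.7: 528.16 skew deg -0.11 res [0. 0.]
f2 along at y=-165.7: 486.29 skew deg 0.01 res [0. 0.]
Uup along at y=-165.7: 634.93 skew deg 0.01 res [-0.  0.  0. -0.  0.]
(138.8, 207) [570.3 -66.5]
(503.6, 207.5) [ 570.  -265.7]
(146.8, 208.5) [567.3 -66.9]
(497.5, 209) [ 567.  -266.5]
(159.5, 267.5) [528.3 -66.6]
(483.5, 268.5) [ 527.6 -266.4]
(164.5, 269.5) [523.2 -65.7]
(475, 270) [ 522.9 -265.1]
```

Run:
```python
from h import *
info();print(manip.hand_in())
```

```text
t 25.0833 pos [ 528.17 -199.69  173.41] along/y [ 540.04 -164.91] yaw -3.72 tilt [-0.0026  0.0017] F [-0.2  0.5  1.8] w 85.6 dq 0.009
the job is handed in; nothing more can be done
None
```

Both strips are laid on their lines and released. I handed the job in at 25.1 s of the 54 s allowed, with the gripper open and clear above the panel.

- **Slipped strip:** I pushed it about 23 mm up the slope with both open fingertips against its lower edge.
- **Last strip:** I lifted it off the stickers, turned it 98.6°, and set it down about 3 mm short of its line. I then nudged its end about 1.5 mm sideways and pushed it square up to the line.

**Last checks (wrist camera)**
- **Spacing:** the lower edges step 41.9 mm from the upper fixed strip to the slipped strip and 41.9–42.0 mm on to the last strip. The nominal step is 42.0 mm, so each lies within about 0.2 mm of its line.
- **Straightness:** both edges are within about 0.1° of straight.
- **Ends:** they line up with each other and with the upper fixed strip to within about 1.5 mm.
- **Slope:** the last strip measures 9.6°, against 9.7° nominal.
- **Bench:** in the top view the other things look unmoved. I did not measure them.

No check failed. Some automatic edge readings were thrown off by shadows, so I read those edges by eye from enlarged crops. The pencil lines are under the strips, so I judged the fit from the lower edges, not from the lines themselves.

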